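# Put the baking things away

## Robot

A 6-joint arm with a two-finger parallel gripper is mounted at the origin on a cart in front of the work surface, level with it; the furniture and walls round the work are solid. World frame = base frame: x ahead of the robot, y to its left, z up, the work surface at z = 0. Lengths are in m, angles in degrees, forces in N, time in s.
With the tool pointing down it reaches from about 0.375 to 0.925 m from the base axis. Payload 5.7 kg.
Tool frame: the origin (TCP) lies at the very end of the fingers, on their centre line; the grasp point (between the pads) lies 19 mm behind it; z points along the fingers, y is the line along which they close (so a half turn about z gives the same grasp; the last joint's range is limited). The gripper opens to 88 mm and grips with 3 to 60 N. Pads are 20 mm wide; open, the fingers measure 115 mm over their backs; the gripper's body (75 mm by 178 mm) begins 61 mm behind the grasp point.
Start: joints at [-75.636, 20.558, 86.54, -0, 72.909, -6.595], TCP at [0.215, -0.56, 0.223] pointing down, gripper open.
Joint ranges: [-170.27, 170.27], [-57.76, 135], [12.27, 136.19], [-55.21, 235.2], [11.17, 155.16], [-170.74, 170.74]. Speed limits (degrees/s): [136.94, 136.94, 180, 180, 180, 180].

## Interface

Orientations are given as [roll, pitch, yaw] about the fixed x, y, z axes, in that order (R = Rz(yaw) Ry(pitch) Rx(roll)).
In Python, from bench import arm, imaging, close_job gives the robot as it stands.
- The arm moves only by the tool servo_tool, never from a script. Its arguments are lists of equal length, an entry for each row: "jaw": the opening, from 0 (shut) to 1 (fully open); "delta_pos": the shift along the tool's x, y, z each as a share of 30 cm, from -1 to 1, a list of three; "rotation": the turn, a rotation vector about the tool's x, y, z each as a share of 180 degrees, from -1 to 1, a list of three. A call has 1 to 5 rows; each row shifts and turns the commanded pose from where the row before left it, along the tool's axes as they then stand; what a row does not reach is not made up. A row lasts 1/12 s, in which the tool goes at most 41.7 mm and 7.16 degrees, less where a joint would pass 70% of its speed; a pose out of reach is approached as far as the arm can. A call with a number of a shift or a turn outside -1 to 1 is refused whole. A call with a gripper value outside its range is refused whole. The fingers move at their own pace and stop on an object; "squeeze" is the grip in N (left out, the last holds). Time passes only in rows, so rows that do not move let the fingers close. It gives the time, the measured TCP pose, the force, the opening and the grip force at its end, in the units of the state.
- arm.read_state(): the state, without advancing time (a new reading comes with each control period).
- imaging.grab_frame(name): name is "scene" or "top"; returns (picture, depth): 480x640x3 uint8, blue, green, red; 480x640 float32, m along the optical axis (not along the pixel's ray), 0 where there is no reading.
- imaging.calibration(name): a dict with "fx", "fy", "cx", "cy" (pixels), "k1" (the pictures are not rectified: a ray, as slopes to the right and down, at radius r is drawn at 1 + k1 r^2 times it, then the intrinsics apply), "R" (3x3) and "t" (3): a world point X has camera coordinates R X + t. Camera axes: x right, y down, z forward; pixel columns grow to the right and rows downward; lengths in m; the calibration is good to about 2 mm. A picture is of the moment at which its call begins. calibration takes no time and is no camera call.
- close_job(): hands the job in; it is judged then, once.
Trained networks look in the newest picture that a camera, given by its name, has taken for a name from the list of things; names that differ only in an ending like _2 or _b are one class to them, and where a whole thing is asked for, a point or a joint stands for the part that bears it (a point fixed in the world has none). Each returns a list of dicts, best first, with "score" (0 to 1); they miss things now and then, are a little off and sometimes report something else, mostly with a low value. They report only what shows in the picture. A call takes as long as a camera call. They do not tell look-alikes from the thing itself.
- imaging.cut_out(camera, query): "mask" (480x640 bool, what is visible of it) and "extent" ([centre column, centre row, width, height] in pixels, round what is visible of it).
The state is a dict: "t": time; "joint_positions": joint angles; "joint_vel": joint speeds; "joint_efforts": joint torques, N m; "tool_pos": TCP position; "ee_rot": TCP orientation; "wrist_force": force on the tool from outside, world axes, zero at the start; "ft_torque": the same for the moment, N m; "grip_width": finger opening in m; "grip_force": force on a finger pad.
Only numpy, scipy, OpenCV 4.12 (cv2) and the standard library are available. Lean on these libraries where they do the work, as an engineer would, in place of code of your own. Each camera call takes 0.05 s, during which the arm holds its last target. There are 200 camera calls.

## Task

Put the baking things away: hang the three flour measures on the one hook of the stand, biggest first, so that each smaller one nests inside the one before, and put the teaspoons and the pastry brush, whichever of them lie on the worktop, in the drawer and push it fully shut. Leave the two jars where they stand.

Things in the scene. Friction and masses are not known exactly. Their poses are not given: they have to be found in the camera images.
- measure_large: the large flour measure: open metal box 140 deep (x), 104 wide (y), 72 high mm, walls and floor 3 mm, about 160 g, a blue grip on its front rim (-x) and a slotted hanging tab on its back (+x), top 57 mm over the rim. Origin at the centre of its underside, z up. All three measures' slots lie equally high over their rims, so that they hang with level rims
- measure_large_slot (a point): middle of the top edge of the large measure's slot, by which it hangs: (68.5, 0, 120) mm in the measure's frame, same axes. The tab is a 3 mm plate, 46 mm wide, that carries the back wall on upward; the slot in it is closed all round, 26 mm wide (y), from the rim to 48 mm over the rim
- measure_large_grip (a point): top of the blue silicone grip, the place to hold the large measure: (-68.5, 0, 98) mm in the measure's frame, same axes. The grip is a block 8 mm thick (x), 38 mm wide (y), standing 26 mm over the rim: pinch it along x from above
- measure_medium: the medium flour measure: open metal box 91 deep (x), 78 wide (y), 60 high mm, walls and floor 3 mm, about 100 g, a yellow grip on its front rim (-x) and a slotted hanging tab on its back (+x), top 57 mm over the rim. Origin at the centre of its underside, z up. All three measures' slots lie equally high over their rims, so that they hang with level rims
- measure_medium_slot (a point): middle of the top edge of the medium measure's slot, by which it hangs: (44.0, 0, 108) mm in the measure's frame, same axes. The tab is a 3 mm plate, 46 mm wide, that carries the back wall on upward; the slot in it is closed all round, 26 mm wide (y), from the rim to 48 mm over the rim
- measure_medium_grip (a point): top of the yellow silicone grip, the place to hold the medium measure: (-44.0, 0, 86) mm in the measure's frame, same axes. The grip is a block 8 mm thick (x), 38 mm wide (y), standing 26 mm over the rim: pinch it along x from above
- measure_small: the small flour measure: open metal box 42 deep (x), 54 wide (y), 48 high mm, walls and floor 3 mm, about 60 g, a red grip on its front rim (-x) and a slotted hanging tab on its back (+x), top 57 mm over the rim. Origin at the centre of its underside, z up. All three measures' slots lie equally high over their rims, so that they hang with level rims
- measure_small_slot (a point): middle of the top edge of the small measure's slot, by which it hangs: (19.5, 0, 96) mm in the measure's frame, same axes. The tab is a 3 mm plate, 46 mm wide, that carries the back wall on upward; the slot in it is closed all round, 26 mm wide (y), from the rim to 48 mm over the rim
- measure_small_grip (a point): top of the red silicone grip, the place to hold the small measure: (-19.5, 0, 74) mm in the measure's frame, same axes. The grip is a block 8 mm thick (x), 38 mm wide (y), standing 26 mm over the rim: pinch it along x from above
- hook_stand: hook stand, fixed: wooden backboard 130 mm wide, 170 high, foot 12 mm thick reaching 100 mm forward. Origin on the worktop under the middle of the board's front face, z up, x into the board. A measure goes on tab to the board: slot over the tip, back, then down; its rim then hangs about 107 mm up. A smaller one is first let down into the larger, its tab still in front of the tip
- hook_arm (a point): top of the hook's arm, 10 mm out from the board: (-10, 0, 156) mm in the stand's frame, same axes. The hook is 7 mm round dark steel bar, at y = 0, out of the board along -x, sloping up outward by 0.395 mm per mm: its top is 152 mm over the worktop at the board, 161 mm at 22 mm out; there it turns up to a tip 27 mm out (outside 31 mm), top 173 mm over the worktop
- drawer_unit_drawer0 (a joint): how far the drawer is pulled out, m: 0 fully shut, stops at 0.18; it slides to the unit's -x with about 1 N of friction, stays where it is left and has no latch
- drawer_unit_drawer0_handle (a point): middle of the drawer's steel bar handle: 11 mm round bar, 110 mm long along y, 35 mm in front of the drawer's white front, 74 mm over the worktop, on posts 47 mm either side of the middle. Moves with the drawer; -x is the way it pulls out, z up. Shut, the drawer sits in a fixed light wood unit 260 mm deep, 220 wide, top 112 mm over the worktop
- drawer_floor (a point): centre of the drawer's inner floor, 22 mm over the worktop, 163.5 mm behind the handle's axis; moves with the drawer, axes as the handle's. Inside, the drawer is 215 mm long (x), 178 wide (y), 68 deep. Pulled out by D mm, the floor from x = -107 to x = D - 113 mm in this frame lies open to the sky, the rest under the unit's top
- teaspoon_a: steel teaspoon, 132 x 28 x 11 mm, 20 g, lying along its x; origin at the middle of its underside, z up. Can be pinched across its middle
- teaspoon_b: a second such teaspoon, 132 x 28 x 11 mm, 20 g, lying along its x; origin at the middle of its underside, z up
- pastry_brush: flat pastry brush lying along its x, 150 mm long, 40 g: round wooden handle to -x, grey bristles to +x, between them a metal ferrule 40 mm long (centre at x = 15 mm), 42 mm wide (y), 20 mm high, the place to hold it; origin at the middle of its underside, z up
- honey_jar: jar with a dark lid, 70 mm across, 112 mm high; a bystander; origin at the centre of its underside
- jam_jar: jar with a green lid, 73 mm across, 84 mm high; a bystander; origin at the centre of its underside
Not all that is in view belongs to the job. What is shaped like the measure_medium but purple is not meant.

How it is judged (in metres and radians):
On the way, in this order (a step that is already met when the one before it is completed fails the run):
1. the large measure hangs on the hook (x of measure_large_slot in the frame of hook_stand between -0.027 and 0 m and y of measure_large_slot in the frame of hook_stand between -0.011 and 0.011 m and z of measure_large_slot in the frame of hook_stand between 0.146 and 0.17 m and angle between measure_large's own z axis and vertical below 0.25 rad), for 0.2 s.
2. the medium measure hangs on the hook, nested inside the next larger one (x of measure_medium_slot in the frame of hook_stand between -0.027 and 0 m and y of measure_medium_slot in the frame of hook_stand between -0.011 and 0.011 m and z of measure_medium_slot in the frame of hook_stand between 0.146 and 0.17 m and angle between measure_medium's own z axis and vertical below 0.25 rad and x of measure_medium_slot in the frame of measure_large_slot below -0.001 m), for 0.2 s.
3. the small measure hangs on the hook, nested inside the next larger one (x of measure_small_slot in the frame of hook_stand between -0.027 and 0 m and y of measure_small_slot in the frame of hook_stand between -0.011 and 0.011 m and z of measure_small_slot in the frame of hook_stand between 0.146 and 0.17 m and angle between measure_small's own z axis and vertical below 0.25 rad and x of measure_small_slot in the frame of measure_large_slot below -0.001 m and x of measure_small_slot in the frame of measure_medium_slot below -0.001 m), for 0.2 s.
At the end, for the whole second after the job is handed in: every measure hangs upright (within 0.25 rad) by its slot on the hook's arm, each smaller one in front of and inside the larger; every teaspoon and brush that is out lies in the drawer; the drawer is shut to within 6 mm; all at rest (all of step 1 and all of step 2 and all of step 3 and x of teaspoon_a in the frame of drawer_floor between -0.105 and 0.105 m and y of teaspoon_a in the frame of drawer_floor between -0.088 and 0.088 m and z of teaspoon_a in the frame of drawer_floor between -0.01 and 0.06 m and x of teaspoon_b in the frame of drawer_floor between -0.105 and 0.105 m and y of teaspoon_b in the frame of drawer_floor between -0.088 and 0.088 m and z of teaspoon_b in the frame of drawer_floor between -0.01 and 0.06 m and x of pastry_brush in the frame of drawer_floor between -0.105 and 0.105 m and y of pastry_brush in the frame of drawer_floor between -0.088 and 0.088 m and z of pastry_brush in the frame of drawer_floor between -0.01 and 0.06 m and value of joint drawer_unit_drawer0 below 0.006 m and linear speed of each of measure_large, measure_medium, measure_small, teaspoon_a, teaspoon_b, pastry_brush below 0.02 m/s); the robot touches nothing.
It fails at once if the honey jar is pushed more than 3 cm or tipped over (distance of honey_jar from where it was at the start of the episode above 0.03 m or angle between honey_jar's own z axis and vertical above 0.5 rad).
It fails at once if the jam jar is pushed more than 3 cm or tipped over (distance of jam_jar from where it was at the start of the episode above 0.03 m or angle between jam_jar's own z axis and vertical above 0.5 rad).
Of teaspoon_a, teaspoon_b, pastry_brush only 2 to 3 are there at a start; the rules pass over those that are not, and their reading is None.
At some moment in a run one of teaspoon_a, teaspoon_b, pastry_brush may be knocked a few centimetres aside while the robot is not near it.
It also fails if it takes over 208 s, if anything falls off the work surface, if the arm or the gripper's body presses on something with over 40 N, if the wrist force passes 120 N, or if a joint passes its speed limit or range.

## Working session

There is one attempt and no reset: what is moved stays moved. The work goes in short steps, Python scripts to look and compute and a tool call to move; the robot and the scene stay as the last step left them, time stands still between calls to the robot, and variables do not carry over. Pictures are saved under pics/ and viewed, at most 14 in all, crops included, and the job is handed in when it is done.

Besides the shell and the picture viewer there is one more tool, called after ">>>" by a JSON object that holds its "api" and its "payload", one argument or row to a line. servo_tool: Moves the arm, as the interface text tells. Its arguments: {"type":"object","properties":{"jaw":{"type":"array"},"delta_pos":{"type":"array"},"rotation":{"type":"array"},"squeeze":{"type":"number"}},"required":["jaw","delta_pos","rotation"]}

```bash
mkdir -p pics; ls; cat > h.py <<'E'
import numpy as np, cv2
from bench import arm, imaging
from scipy.spatial.transform import Rotation as Rn
def pts(name, depth, uv):
    """pixels (N,2) + depth -> world points"""
    c=imaging.calibration(name); uv=np.asarray(uv,float)
    K=np.array([[c['fx'],0,c['cx']],[0,c['fy'],c['cy']],[0,0,1]])
    n=cv2.undistortPoints(uv.reshape(-1,1,2),K,np.array([c['k1'],0,0,0,0.])).reshape(-1,2)
    z=depth[uv[:,1].astype(int),uv[:,0].astype(int)]
    ok=z>0
    P=np.c_[n*z[:,None],z][ok]
    return (P-np.array(c['t']))@np.array(c['R'])
def proj(name,X):
    c=imaging.calibration(name); K=np.array([[c['fx'],0,c['cx']],[0,c['fy'],c['cy']],[0,0,1]])
    R=np.array(c['R']); return cv2.projectPoints(np.asarray(X,float).reshape(-1,1,3),cv2.Rodrigues(R)[0],np.array(c['t'],float),K,np.array([c['k1'],0,0,0,0.]))[0].reshape(-1,2)
def cloud(name,depth,mask=None):
    m=depth>0 if mask is None else mask&(depth>0)
    v,u=np.nonzero(m); return pts(name,depth,np.c_[u,v])
E
python3 - <<'E'
from h import *
for n in('scene','top'):
    p,d=imaging.grab_frame(n); cv2.imwrite(f'pics/{n}0.png',p); np.save(f'{n}0.npy',d)
    c=imaging.calibration(n); print(n,{k:np.round(v,3).tolist() for k,v in c.items()})
    for q in ['measure_large','measure_medium','measure_small','hook_stand','drawer_unit_drawer0','drawer_unit_drawer0_handle','teaspoon_a','pastry_brush','honey_jar','jam_jar']:
        for r in imaging.cut_out(n,q)[:4]:
            P=cloud(n,d,r['mask']); 
            print(q,round(r['score'],2),np.round(r['extent']).tolist(), len(P), np.round(np.median(P,0),3) if len(P) else '', np.round(P.min(0),3) if len(P) else '',np.round(P.max(0),3) if len(P) else '')
print(arm.read_state())
E
```

```text
pics
scene {'fx': 489.399, 'fy': 489.399, 'cx': 311.623, 'cy': 240.286, 'k1': -0.056, 'R': [[-0.238, -0.971, -0.015], [-0.413, 0.115, -0.903], [0.879, -0.209, -0.429]], 't': [0.096, 0.32, 0.976]}
measure_large 0.43 [367.0, 226.0, 8.0, 9.0] 46 [ 0.648 -0.245  0.071] [ 0.629 -0.249  0.053] [ 0.689 -0.217  0.088]
measure_medium 0.55 [248.0, 310.0, 46.0, 58.0] 1747 [0.282 0.18  0.039] [ 0.251  0.111 -0.003] [0.494 0.239 0.117]
measure_small 0.8 [391.0, 227.0, 19.0, 30.0] 315 [ 0.655 -0.331  0.062] [ 0.012 -0.458 -0.003] [ 0.905 -0.053  0.344]
measure_small 0.21 [366.0, 228.0, 7.0, 9.0] 42 [ 0.643 -0.245  0.07 ] [ 0.63  -0.249  0.053] [ 0.689 -0.221  0.087]
hook_stand 0.92 [445.0, 225.0, 55.0, 67.0] 2634 [ 0.585 -0.478  0.066] [ 0.482 -0.765 -0.003] [ 1.073 -0.373  0.174]
drawer_unit_drawer0 0.85 [253.0, 261.0, 67.0, 44.0] 1711 [0.542 0.148 0.065] [ 0.176  0.044 -0.002] [0.742 0.229 0.254]
drawer_unit_drawer0_handle 0.92 [252.0, 260.0, 60.0, 40.0] 1671 [0.542 0.147 0.066] [ 0.207  0.044 -0.   ] [0.742 0.226 0.265]
drawer_unit_drawer0_handle 0.29 [391.0, 228.0, 18.0, 28.0] 287 [ 0.637 -0.3
[... 2441 characters left out ...]
2]
{'t': 1.1, 'joint_positions': array([-7.56358531e+01,  2.05579222e+01,  8.65370205e+01,  1.47068106e-03,
        7.29077600e+01, -6.59291724e+00]), 'joint_vel': array([-0.07788951,  0.07033262,  0.02599348,  0.00538616,  0.00086155,
        0.04532431]), 'joint_efforts': array([-4.70658597e-04, -5.15348232e+01, -2.71132761e+01,  6.74214936e-02,
        2.45381246e-02, -1.42211235e-05]), 'tool_pos': array([ 0.21462138, -0.5603054 ,  0.22263754]), 'ee_rot': array([-1.79997477e+02, -1.70671333e-03,  2.09566318e+01]), 'wrist_force': array([-0.49034833, -0.3434415 , -0.1518923 ]), 'ft_torque': array([-0.01788876,  0.02427944, -0.04363177]), 'grip_force': 0.0, 'grip_width': 0.08771604693649376}
```

View pics/scene0.png

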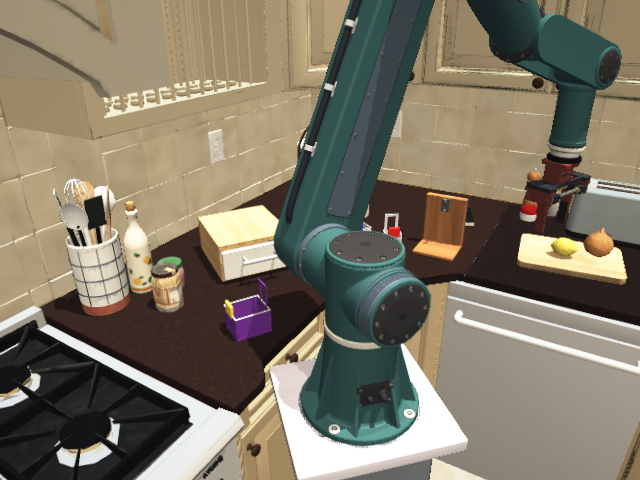

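View pics/top0.png

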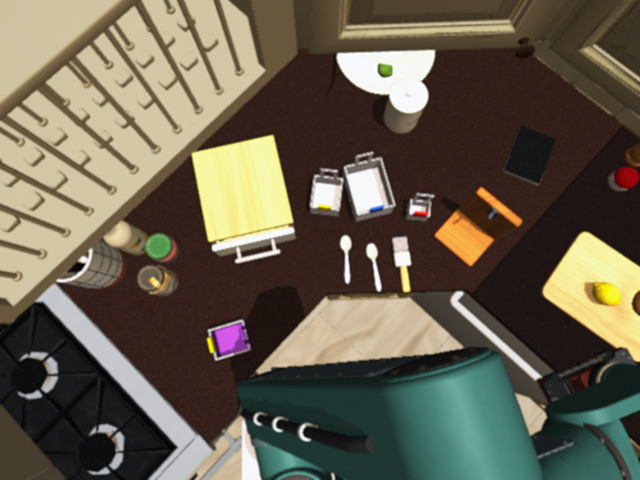

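```bash
cat > fit.py <<'E'
from h import *
from scipy.optimize import least_squares
def box(x0,x1,y0,y1,z0,z1): return np.array([[x0,y0,z0],[x1,y1,z1]])/1000.
def measure(L,W,H):
    a,b=L/2,W/2
    return [box(-a,a,-b,b,0,3),box(-a,-a+3,-b,b,0,H),box(a-3,a,-b,b,0,H),box(-a,a,-b,-b+3,0,H),box(-a,a,b-3,b,0,H),
      box(-a+1.5-4,-a+1.5+4,-19,19,H-2,H+26),box(a-3,a,-23,-13,H,H+57),box(a-3,a,13,23,H,H+57),box(a-3,a,-23,23,H+48,H+57)]
M={'L':measure(140,104,72),'M':measure(91,78,60),'S':measure(42,54,48)}
stand=[box(-100,0,-65,65,0,12),box(0,18,-65,65,0,170),box(-22,0,-3.5,3.5,149,156),box(-31,-22,-3.5,3.5,156,173)]
def dist(P,boxes):
    out=[]
    for b in boxes:
        c=b.mean(0);h=(b[1]-b[0])/2;q=np.abs(P-c)-h
        out.append(np.abs(np.linalg.norm(np.maximum(q,0),axis=1)+np.minimum(q.max(1),0)))
    return np.min(out,0)
def fit(P,boxes,x0,zfree=True):
    def loc(p):
        c,s=np.cos(p[2]),np.sin(p[2]); d=P-[p[0],p[1],p[3] if zfree else 0]
        return np.c_[d[:,0]*c+d[:,1]*s,-d[:,0]*s+d[:,1]*c,d[:,2]]
    best=None
    for dy in np.radians([-12,-4,4,12]):
        x=np.r_[x0[:2],x0[2]+dy,0]
        r=least_squares(lambda p:dist(loc(p),boxes),x,loss='cauchy',f_scale=.003,x_scale=[.01,.01,.1,.003])
        if best is None or r.cost<best.cost: best=r
    return best.x, np.median(dist(loc(best.x),boxes)), np.mean(dist(loc(best.x),boxes)<.005), loc(best.x)
def crop(C,lo,hi): return C[np.all((C>lo)&(C<hi),axis=1)]
E
cat > m0.py <<'E'
from fit import *
d=np.load('top0.npy'); C=cloud('top',d); ds=np.load('scene0.npy'); Cs=cloud('scene',ds)
for k,lo,hi,x0 in [('L',(.58,-.265,.0012),(.85,-.115,.16),(.71,-.19,.2)),('M',(.61,-.12,.0012),(.78,-.02,.16),(.69,-.077,-.1)),('S',(.59,-.38,.0012),(.70,-.28,.15),(.645,-.33,-.2))]:
    P=crop(C,lo,hi); P=P[P[:,2]>.004] ; x,e,f,_=fit(P,M[k],x0); print(k,len(P),np.round(x,4),np.degrees(x[2]).round(1),e,f)
for n,c in(('top',C),('scene',Cs)):
    P=crop(c,(.45,-.58,.005),(.72,-.36,.2)); 
    x,e,f,l=fit(P,stand,(.60,-.49,-.6)); print('stand',n,len(P),np.round(x,4),np.degrees(x[2]).round(1),e,f)
    hk=l[(l[:,0]<-.005)&(l[:,2]>.12)]; print('hook',len(hk),hk.mean(0) if len(hk) else '', np.round(hk[hk[:,2]>.16],3)[:12].tolist())
    b=l[(l[:,2]>.15)&(np.abs(l[:,1])>.02)]; print('board', np.percentile(b[:,0],[2,10,50,90,98]).round(4),np.percentile(b[:,1],[1,99]).round(4),np.percentile(b[:,2],[2,50,98]).round(4))
# drawer
for D in (0,10,20):
    pass
def unit(D): return [box(50.5+D,310.5+D,-110,110,0,112),box(35,50.5,-110,110,10,105),box(-5.5,5.5,-55,55,68.5,79.5)]
for n,c in(('top',C),('scene',Cs)):
    P=crop(c,(.42,-.02,.02),(.9,.27,.135))
    for D in (0,2,4,6,8,12,18): 
        x,e,f,l=fit(P,unit(D),(.51,.11,.1)); print('unit',n,D,len(P),np.round(x,4),np.degrees(x[2]).round(1),round(e,4),round(f,3))
# flat things
for n,lo,hi in (('sp1',(.42,-.16,.003),(.6,-.10,.04)),('sp2',(.40,-.232,.003),(.6,-.165,.04)),('br',(.38,-.32,.003),(.6,-.24,.05))):
    P=crop(C,lo,hi); P=P[P[:,2]>.0045]; m=P[:,:2].mean(0); u,s,vt=np.linalg.svd(P[:,:2]-m); a=vt[0]; a=a*np.sign(a[0]); t=(P[:,:2]-m)@a; w=(P[:,:2]-m)@[-a[1],a[0]]
    mid=m+a*(t.min()+t.max())/2
    print(n,len(P),'mid',mid.round(4),'yaw',np.degrees(np.arctan2(a[1],a[0])).round(1),'len',t.ptp() if hasattr(t,'ptp') else np.ptp(t),'wid',np.ptp(w),'z',np.percentile(P[:,2],[50,90,99]).round(4), [ (round(float(q),3),round(float(np.ptp(w[abs(t-q)<.008])),3),round(float(np.percentile(P[abs(t-q)<.008,2],80)),3)) for q in np.linspace(t.min()+.008,t.max()-.008,6)])
g=crop(C,(.4,-.35,-.02),(.6,-.22,.02)); print('table z',np.median(g[:,2]),g[:,2].std())
E
python3 m0.py; python3 -c "
import cv2;a=cv2.imread('pics/top0.png')[130:310,190:540];cv2.imwrite('pics/c1.png',cv2.resize(a,None,fx=2.28,fy=2.28,interpolation=cv2.INTER_CUBIC))"
```

```text
L 1724 [ 0.695  -0.1898  0.2489  0.0049] 14.3 0.0007517121834451925 0.9129930394431555
M 853 [ 0.683  -0.0756 -0.1153  0.0048] -6.6 0.0007156887138925171 0.943728018757327
S 479 [ 0.6371 -0.3285 -0.1341  0.0027] -7.7 0.0006029271700826663 0.9290187891440501
stand top 3567 [ 5.948e-01 -4.852e-01 -7.765e-01  1.000e-04] -44.5 0.0012802820122383655 0.9585085506027474
hook 26 [-0.01840671  0.00112811  0.16028161] [[-0.027, 0.003, 0.167], [-0.026, 0.002, 0.17], [-0.026, 0.0, 0.173], [-0.031, 0.004, 0.169], [-0.028, 0.001, 0.167], [-0.029, 0.0, 0.171], [-0.027, -0.002, 0.171], [-0.031, 0.001, 0.163], [-0.031, 0.0, 0.169], [-0.03, -0.001, 0.171]]
board [-0.0012  0.0002  0.0066  0.0184  0.0218] [-0.0631  0.066 ] [0.1512 0.1687 0.1736]
stand scene 2577 [ 5.992e-01 -4.845e-01 -7.818e-01  6.000e-04] -44.8 0.0017144637061161788 0.9068684516880093
hook 54 [-0.01147087 -0.00278537  0.14900484] [[-0.005, 0.055, 0.164], [-0.011, 0.047, 0.167], [-0.005, 0.019, 0.17], [-0.029, -0.001, 0.172], [-0.029, -0.004, 0.172], [-0.006, -0.01, 0.166], [-0.01, -0.024, 0.169], [-0.034, -0.003, 0.17], [-0.025, -0.00
[... 1269 characters left out ...]
.0107 0.0165] [(-0.081, 0.041, 0.006), (-0.048, 0.027, 0.009), (-0.015, 0.033, 0.01), (0.017, 0.047, 0.01), (0.05, 0.042, 0.007), (0.083, 0.009, 0.005)]
sp2 208 mid [ 0.5078 -0.1997] yaw 3.8 len 0.1795505197206465 wid 0.07046806521303295 z [0.0067 0.0111 0.0143] [(-0.065, 0.044, 0.007), (-0.032, 0.052, 0.01), (0.0, 0.05, 0.013), (0.033, 0.047, 0.008), (0.066, 0.062, 0.006), (0.098, 0.011, 0.006)]
br 676 mid [ 0.5044 -0.2768] yaw 4.2 len 0.17914928464312954 wid 0.08704449640043263 z [0.018  0.0216 0.0247] [(-0.079, 0.045, 0.02), (-0.046, 0.069, 0.021), (-0.014, 0.059, 0.021), (0.019, 0.079, 0.021), (0.052, 0.055, 0.02), (0.084, 0.052, 0.006)]
table z 0.0005868386569747482 0.006681020053936707
```

View pics/c1.png

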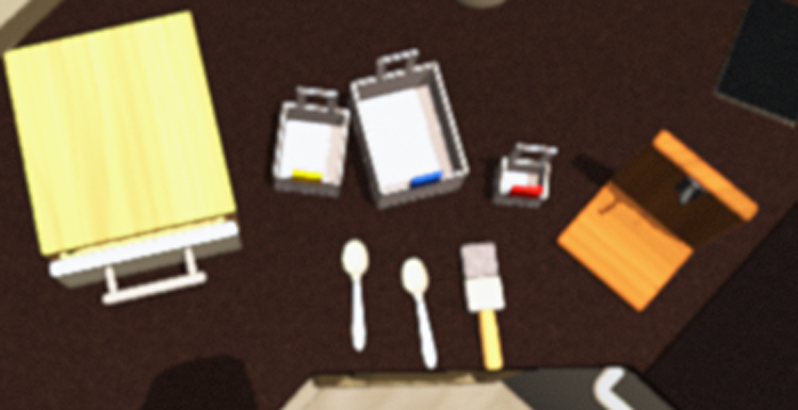

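```bash
cat > go.py <<'E'
# usage: go(x,y,z,yaw): shares of the tool move from the present pose, turn first then shift
from h import *
def go(x,y,z,yaw,start=None,maxmm=30):
    s=arm.read_state(); p=np.array(s['tool_pos']); yw=s['ee_rot'][2]
    if start is not None: p=np.array(start[:3]); yw=start[3]
    a=(yaw-yw+180)%360-180; n=int(np.ceil(abs(a)/6)) or 1
    print('turn rows',n,'rot z each',round(-a/n/180,4),end=' | ')
    c,si=np.cos(np.radians(yaw)),np.sin(np.radians(yaw)); d=np.array([x,y,z])-p
    t=np.array([d[0]*c+d[1]*si,d[0]*si-d[1]*c,-d[2]]); k=int(np.ceil(np.linalg.norm(t)*1000/maxmm)) or 1
    print('shift rows',k,'each',np.round(t/k/.3,4).tolist(),'total',np.round(t/.3,4).tolist())
    return x,y,z,yaw
def st():
    s=arm.read_state(); print('t',round(s['t'],2),np.round(s['tool_pos'],4),np.round(s['ee_rot'],2),'F',np.round(s['wrist_force'],1),'w',round(s['grip_width'],4),round(s['grip_force'],1))
E
python3 - <<'E'
from go import *
p=cv2.imread('pics/top0.png'); d=np.load('top0.npy'); h=cv2.cvtColor(p,cv2.COLOR_BGR2HSV)
for n,(a,b),box in (('L',(105,125),(330,150,410,225)),('M',(22,35),(300,160,345,220)),('S',(0,8),(400,190,440,225)),('S2',(172,180),(400,190,440,225))):
    m=cv2.inRange(h,(a,150,60),(b,255,255)).astype(bool); k=np.zeros_like(m); k[box[1]:box[3],box[0]:box[2]]=1
    P=cloud('top',d,m&k); 
    if len(P): q=P[P[:,2]>np.percentile(P[:,2],40)]; print(n,len(P),np.median(P,0).round(4),np.median(q,0).round(4),P[:,2].max())
s=go(.6286,-.2069,.24,104.3); go(.6286,-.2069,.078,104.3,s)
E
```

```text
L 38 [ 0.627  -0.204   0.0956] [ 0.6274 -0.206   0.0972] 0.0996057213658471
M 40 [ 0.6384 -0.0676  0.0836] [ 0.639  -0.0676  0.0859] 0.09107412852204597
S 61 [ 0.6157 -0.325   0.0704] [ 0.6163 -0.3274  0.0731] 0.07808257026128539Traceback (most recent call last):
  File "<stdin>", line 5, in <module>
  File "h.py", line 18, in cloud
    v,u=np.nonzero(m); return pts(name,depth,np.c_[u,v])
                              ~~~^^^^^^^^^^^^^^^^^^^^^^^
  File "h.py", line 8, in pts
    n=cv2.undistortPoints(uv.reshape(-1,1,2),K,np.array([c['k1'],0,0,0,0.])).reshape(-1,2)
      ~~~~~~~~~~~~~~~~~~~^^^^^^^^^^^^^^^^^^^^^^^^^^^^^^^^^^^^^^^^^^^^^^^^^^^
cv2.error: OpenCV(4.12.0) /io/opencv/modules/calib3d/src/undistort.dispatch.cpp:347: error: (-215:Assertion failed) CV_IS_MAT(_src) && CV_IS_MAT(_dst) && (_src->rows == 1 || _src->cols == 1) && (_dst->rows == 1 || _dst->cols == 1) && _src->cols + _src->rows - 1 == _dst->rows + _dst->cols - 1 && (CV_MAT_TYPE(_src->type) == CV_32FC2 || CV_MAT_TYPE(_src->type) == CV_64FC2) && (CV_MAT_TYPE(_dst->type) == CV_32FC2 || CV_MAT_TYPE(_dst->type) == CV_64FC2) in function 'cvUndistortPointsInternal'
```

```bash
python3 - <<'E'
from go import *
s=go(.628,-.2065,.24,104.3); go(.628,-.2065,.078,104.3,s)
E
```

```text
turn rows 14 rot z each -0.0331 | shift rows 19 each [0.0422, 0.0856, -0.003] total [0.8025, 1.6265, -0.0579]
turn rows 1 rot z each -0.0 | shift rows 6 each [0.0, 0.0, 0.09] total [0.0, 0.0, 0.54]
```

>>> {"api": "servo_tool", "payload": {
  "jaw": [1,1,1,1,1],
  "delta_pos": [
    [0.095,-0.034,-0.012],
    [0.095,-0.034,-0.012],
    [0.095,-0.034,-0.012],
    [0.095,-0.034,-0.012],
    [0.095,-0.034,-0.012]
  ],
  "rotation": [
    [0,0,0],
    [0,0,0],
    [0,0,0],
    [0,0,0],
    [0,0,0]
  ],
  "squeeze": 30
}}

```text
t: 1.52
tool_pos: [0.3303, -0.4607, 0.2408]
ee_rot: [-180.0, -0.0, 20.9]
wrist_force: [0.6, -0.3, -0.6]
grip_width: 0.0878
grip_force: 0.0
```

>>> {"api": "servo_tool", "payload": {
  "jaw": [1,1,1,1,1],
  "delta_pos": [
    [0.095,-0.034,0],
    [0.095,-0.034,0],
    [0.095,-0.034,0],
    [0.095,-0.034,0],
    [0.095,-0.034,0]
  ],
  "rotation": [
    [0,0,0],
    [0,0,0],
    [0,0,0],
    [0,0,0],
    [0,0,0]
  ]
}}

```text
t: 1.93
tool_pos: [0.4453, -0.362, 0.2408]
ee_rot: [180.0, -0.0, 21.0]
wrist_force: [-0.4, -0.5, 0.1]
grip_width: 0.0876
grip_force: 0.0
```

>>> {"api": "servo_tool", "payload": {
  "jaw": [1,1,1,1,1],
  "delta_pos": [
    [0.095,-0.034,0],
    [0.095,-0.034,0],
    [0.095,-0.034,0],
    [0.095,-0.034,0],
    [0.095,-0.034,0]
  ],
  "rotation": [
    [0,0,0],
    [0,0,0],
    [0,0,0],
    [0,0,0],
    [0,0,0]
  ]
}}

```text
t: 2.35
tool_pos: [0.5601, -0.2633, 0.2407]
ee_rot: [180.0, -0.0, 21.0]
wrist_force: [-0.1, -0.2, -0.1]
grip_width: 0.088
grip_force: 0.0
```

>>> {"api": "servo_tool", "payload": {
  "jaw": [1,1,1,1,1],
  "delta_pos": [
    [0.095,-0.034,0],
    [0.095,-0.034,0],
    [0.095,-0.034,0],
    [0,0,0],
    [0,0,0]
  ],
  "rotation": [
    [0,0,0],
    [0,0,0],
    [0,0,0],
    [0,0,-0.033],
    [0,0,-0.033]
  ]
}}

```text
t: 2.77
tool_pos: [0.6294, -0.2037, 0.2403]
ee_rot: [-180.0, -0.0, 33.3]
wrist_force: [-0.6, -0.5, -0.0]
grip_width: 0.0877
grip_force: 0.0
```

>>> {"api": "servo_tool", "payload": {
  "jaw": [1,1,1,1,1],
  "delta_pos": [
    [0,0,0],
    [0,0,0],
    [0,0,0],
    [0,0,0],
    [0,0,0]
  ],
  "rotation": [
    [0,0,-0.033],
    [0,0,-0.033],
    [0,0,-0.033],
    [0,0,-0.033],
    [0,0,-0.033]
  ]
}}

```text
t: 3.18
tool_pos: [0.628, -0.2053, 0.2405]
ee_rot: [-180.0, -0.0, 62.8]
wrist_force: [0.1, 0.1, 0.9]
grip_width: 0.0875
grip_force: 0.0
```

>>> {"api": "servo_tool", "payload": {
  "jaw": [1,1,1,1,1],
  "delta_pos": [
    [0,0,0],
    [0,0,0],
    [0,0,0],
    [0,0,0],
    [0,0,0]
  ],
  "rotation": [
    [0,0,-0.033],
    [0,0,-0.033],
    [0,0,-0.033],
    [0,0,-0.033],
    [0,0,-0.033]
  ]
}}

```text
t: 3.6
tool_pos: [0.628, -0.2053, 0.2406]
ee_rot: [-180.0, -0.0, 92.5]
wrist_force: [0.1, -0.5, -1.0]
grip_width: 0.0876
grip_force: 0.0
```

>>> {"api": "servo_tool", "payload": {
  "jaw": [0.5,0.5,0.5,0.5,0.5],
  "delta_pos": [
    [0,0,0],
    [0,0,0],
    [0,0,0],
    [0,0,0],
    [0,0,0]
  ],
  "rotation": [
    [0,0,-0.033],
    [0,0,-0.033],
    [0,0,0],
    [0,0,0],
    [0,0,0]
  ]
}}

```text
t: 4.02
tool_pos: [0.628, -0.2053, 0.2406]
ee_rot: [180.0, -0.0, 103.9]
wrist_force: [-0.0, -0.3, -0.5]
grip_width: 0.0578
grip_force: 0.0
```

```bash
python3 - <<'E'
from go import *
st(); s=go(.628,-.2065,.24,104.3); go(.628,-.2065,.078,104.3,s)
for n in('top','scene'):
    p,d=imaging.grab_frame(n); cv2.imwrite(f'pics/{n}1.png',p); np.save(f'{n}1.npy',d)
E
```

```text
t 4.02 [ 0.628  -0.2053  0.2406] [ 1.8000e+02 -1.0000e-02  1.0395e+02] F [-0.  -0.3 -0.5] w 0.0578 0.0
turn rows 1 rot z each -0.002 | shift rows 1 each [-0.0037, -0.001, 0.0021] total [-0.0037, -0.001, 0.0021]
turn rows 1 rot z each -0.0 | shift rows 6 each [0.0, 0.0, 0.09] total [0.0, 0.0, 0.54]
```

>>> {"api": "servo_tool", "payload": {
  "jaw": [0.5,0.5,0.5,0.5,0.5],
  "delta_pos": [
    [-0.004,0,0.1],
    [0,0,0.1],
    [0,0,0.1],
    [0,0,0.1],
    [0,0,0.08]
  ],
  "rotation": [
    [0,0,-0.002],
    [0,0,0],
    [0,0,0],
    [0,0,0],
    [0,0,0]
  ]
}}

```text
t: 4.53
tool_pos: [0.6275, -0.2061, 0.0946]
ee_rot: [-179.9, -0.1, 104.4]
wrist_force: [-0.3, -0.2, 0.3]
grip_width: 0.0442
grip_force: 0.0
```

>>> {"api": "servo_tool", "payload": {
  "jaw": [0.5,0.5,0.5,0,0],
  "delta_pos": [
    [0,0,0.04],
    [0,0,0.022],
    [0,0,0],
    [0,0,0],
    [0,0,0]
  ],
  "rotation": [
    [0,0,0],
    [0,0,0],
    [0,0,0],
    [0,0,0],
    [0,0,0]
  ]
}}

```text
t: 4.95
tool_pos: [0.6296, -0.2071, 0.0798]
ee_rot: [179.9, 0.1, 104.5]
wrist_force: [0.3, -0.4, -0.2]
grip_width: 0.0341
grip_force: 0.0
```

>>> {"api": "servo_tool", "payload": {
  "jaw": [0,0,0,0,0],
  "delta_pos": [
    [0,0,0],
    [0,0,0],
    [0,0,0],
    [0,0,0],
    [0,0,0]
  ],
  "rotation": [
    [0,0,0],
    [0,0,0],
    [0,0,0],
    [0,0,0],
    [0,0,0]
  ],
  "squeeze": 40
}}

```text
t: 5.37
tool_pos: [0.6292, -0.2068, 0.079]
ee_rot: [179.9, 0.1, 104.5]
wrist_force: [1.0, 1.0, 4.1]
grip_width: 0.0079
grip_force: 40.0
```

>>> {"api": "servo_tool", "payload": {
  "jaw": [0,0,0,0,0],
  "delta_pos": [
    [0,0,0],
    [0,0,-0.02],
    [0,0,-0.04],
    [0,0,-0.07],
    [0,0,-0.07]
  ],
  "rotation": [
    [0,0,0],
    [0,0,0],
    [0,0,0],
    [0,0,0],
    [0,0,0]
  ]
}}

```text
t: 5.78
tool_pos: [0.6269, -0.206, 0.1381]
ee_rot: [-179.8, -0.1, 104.5]
wrist_force: [-0.5, -0.9, -1.6]
grip_width: 0.0077
grip_force: 40.0
```

>>> {"api": "servo_tool", "payload": {
  "jaw": [0,0,0,0,0],
  "delta_pos": [
    [0,0,-0.07],
    [0,0,-0.07],
    [0,0,-0.07],
    [0,0,-0.07],
    [0,0,0]
  ],
  "rotation": [
    [0,0,0],
    [0,0,0],
    [0,0,0],
    [0,0,0],
    [0,0,0]
  ]
}}

```text
t: 6.2
tool_pos: [0.6303, -0.2075, 0.2272]
ee_rot: [179.7, 0.3, 104.5]
wrist_force: [0.9, -0.1, 0.4]
grip_width: 0.0075
grip_force: 40.0
```

```bash
python3 - <<'E'
from go import *
st()
for n in('top','scene'):
    p,d=imaging.grab_frame(n); cv2.imwrite(f'pics/{n}2.png',p); np.save(f'{n}2.npy',d)
a=cv2.imread('pics/top2.png')[120:300,250:550]; b=cv2.imread('pics/scene2.png')[170:350,260:560]
cv2.imwrite('pics/c2.png',cv2.resize(np.vstack([a,b]),None,fx=1.66,fy=1.66,interpolation=cv2.INTER_CUBIC))
E
```

```text
t 6.2 [ 0.6303 -0.2075  0.2272] [179.69   0.26 104.48] F [ 0.9 -0.1  0.4] w 0.0075 40.0
```

View pics/c2.png

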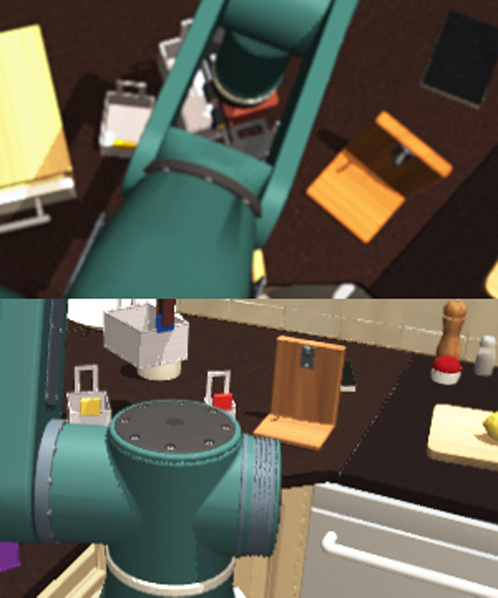

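>>> {"api": "servo_tool", "payload": {
  "jaw": [0,0,0,0,0],
  "delta_pos": [
    [0,0,0],
    [0,0,0],
    [0,0,0],
    [0,0,0],
    [0,0,0]
  ],
  "rotation": [
    [0,0,0.02],
    [0,0,0.03],
    [0,0,0.03],
    [0,0,0.03],
    [0,0,0.03]
  ]
}}

```text
t: 6.72
tool_pos: [0.6267, -0.2058, 0.2195]
ee_rot: [-179.7, -0.1, 79.0]
wrist_force: [-0.1, -0.1, -1.6]
grip_width: 0.0079
grip_force: 40.0
```

>>> {"api": "servo_tool", "payload": {
  "jaw": [0,0,0,0,0],
  "delta_pos": [
    [0,0,0],
    [0,0,0],
    [0,0,0],
    [0,0,0],
    [0,0,0]
  ],
  "rotation": [
    [0,0,0.03],
    [0,0,0.03],
    [0,0,0.03],
    [0,0,0.03],
    [0,0,0.03]
  ]
}}

```text
t: 7.13
tool_pos: [0.6267, -0.2058, 0.2195]
ee_rot: [-179.7, 0.1, 52.0]
wrist_force: [-0.2, 0.4, -2.2]
grip_width: 0.0077
grip_force: 40.0
```

>>> {"api": "servo_tool", "payload": {
  "jaw": [0,0,0,0],
  "delta_pos": [
    [0,0,0],
    [0,0,0],
    [0,0,0],
    [0,0,0]
  ],
  "rotation": [
    [0,0,0.02],
    [0,0,0.018],
    [0,0,0],
    [0,0,0]
  ]
}}

```text
t: 7.47
tool_pos: [0.6272, -0.206, 0.2202]
ee_rot: [-179.8, 0.1, 45.5]
wrist_force: [0.3, 0.2, -1.3]
grip_width: 0.0077
grip_force: 40.0
```

```bash
python3 - <<'E'
from go import *
st(); s=go(.4674,-.3572,.227,45.4,maxmm=22); s=go(.4674,-.3572,.141,45.4,s)
E
```

```text
t 7.47 [ 0.6272 -0.206   0.2202] [-1.7981e+02  6.0000e-02  4.5540e+01] F [ 0.3  0.2 -1.3] w 0.0077 40.0
turn rows 1 rot z each 0.0008 | shift rows 11 each [-0.0666, -0.0023, -0.0021] total [-0.7328, -0.0253, -0.0228]
turn rows 1 rot z each -0.0 | shift rows 3 each [0.0, 0.0, 0.0956] total [0.0, 0.0, 0.2867]
```

>>> {"api": "servo_tool", "payload": {
  "jaw": [0,0,0,0,0],
  "delta_pos": [
    [-0.04,0,0],
    [-0.07,0,0],
    [-0.07,0,0],
    [-0.07,0,0],
    [-0.07,0,0]
  ],
  "rotation": [
    [0,0,0],
    [0,0,0],
    [0,0,0],
    [0,0,0],
    [0,0,0]
  ]
}}

```text
t: 7.88
tool_pos: [0.5593, -0.2758, 0.2216]
ee_rot: [-179.9, 0.0, 45.5]
wrist_force: [0.0, 0.3, -0.9]
grip_width: 0.0074
grip_force: 40.0
```

>>> {"api": "servo_tool", "payload": {
  "jaw": [0,0,0,0,0],
  "delta_pos": [
    [-0.07,-0.005,0],
    [-0.07,-0.005,0],
    [-0.07,-0.005,0],
    [-0.07,-0.005,0],
    [-0.07,-0.005,0]
  ],
  "rotation": [
    [0,0,0],
    [0,0,0],
    [0,0,0],
    [0,0,0],
    [0,0,0]
  ]
}}

```text
t: 8.3
tool_pos: [0.48, -0.3452, 0.2217]
ee_rot: [-179.9, 0.0, 45.5]
wrist_force: [0.2, -0.0, -2.2]
grip_width: 0.0076
grip_force: 40.0
```

>>> {"api": "servo_tool", "payload": {
  "jaw": [0,0,0,0,0],
  "delta_pos": [
    [-0.04,0,0],
    [-0.023,0,0],
    [0,0,0.06],
    [0,0,0.08],
    [0,0,0.07]
  ],
  "rotation": [
    [0,0,0],
    [0,0,0],
    [0,0,0],
    [0,0,0],
    [0,0,0]
  ]
}}

```text
t: 8.72
tool_pos: [0.4689, -0.3581, 0.1586]
ee_rot: [179.9, -0.0, 45.5]
wrist_force: [0.3, 0.8, -2.1]
grip_width: 0.0078
grip_force: 40.0
```

>>> {"api": "servo_tool", "payload": {
  "jaw": [0,0,0,0,0],
  "delta_pos": [
    [0,0,0.04],
    [0,0,0.015],
    [0,0,0],
    [0,0,0],
    [0,0,0]
  ],
  "rotation": [
    [0,0,0],
    [0,0,0],
    [0,0,0],
    [0,0,0],
    [0,0,0]
  ]
}}

```text
t: 9.13
tool_pos: [0.4695, -0.3584, 0.1436]
ee_rot: [179.9, -0.0, 45.5]
wrist_force: [0.0, 0.3, -1.6]
grip_width: 0.0078
grip_force: 40.0
```

```bash
cat > look.py <<'E'
# grab both, fit the stand and the named measures near the hook, report slots in the stand frame
import sys
from fit import *; from go import st
SO=np.array([.597,-.485]); SY=np.radians(-44.6)
def tostand(P):
    d=P.copy(); d[:,:2]-=SO; c,s=np.cos(SY),np.sin(SY); return np.c_[d[:,0]*c+d[:,1]*s,-d[:,0]*s+d[:,1]*c,d[:,2]]
if __name__=='__main__':
    st(); tag=sys.argv[1]; im=[]
    for n in('top','scene'):
        p,d=imaging.grab_frame(n); cv2.imwrite(f'pics/{n}{tag}.png',p); np.save(f'{n}{tag}.npy',d)
        u=proj(n,[[.55,-.43,.12]])[0].astype(int); y0=max(0,min(360,u[1]-60)); x0=max(0,min(480,u[0]-80))
        im.append(cv2.resize(p[y0:y0+120,x0:x0+160],None,fx=2.5,fy=2.5,interpolation=cv2.INTER_CUBIC))
        S=tostand(cloud(n,d)); tab=crop(S,(-.09,-.05,.13),(-.002,.05,.26)); tab=tab[(tab[:,2]>.165)]
        print(n,'pts above 165 in front of board',len(tab)); 
        if len(tab): print(np.percentile(tab,[5,50,95],axis=0).round(4).tolist())
    cv2.imwrite(f'pics/c{tag}.png',np.hstack(im))
E
python3 look.py 3
```

```text
t 9.13 [ 0.4695 -0.3584  0.1436] [ 1.7989e+02 -1.0000e-02  4.5460e+01] F [ 0.   0.3 -1.6] w 0.0078 40.0
top pts above 165 in front of board 0
scene pts above 165 in front of board 47
[[-0.0488, -0.032, 0.1658], [-0.0427, -0.0138, 0.1782], [-0.0028, 0.0061, 0.1942]]
```

View pics/c3.png

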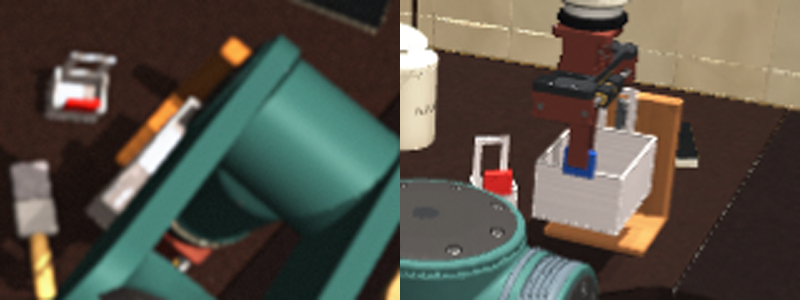

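>>> {"api": "servo_tool", "payload": {
  "jaw": [0,0,0,0,0],
  "delta_pos": [
    [0,0.025,0],
    [0,0.035,0],
    [0,0.035,0],
    [0,0.025,0],
    [0,0.007,0]
  ],
  "rotation": [
    [0,0,0],
    [0,0,0],
    [0,0,0],
    [0,0,0],
    [0,0,0]
  ]
}}

```text
t: 9.65
tool_pos: [0.4975, -0.3865, 0.1427]
ee_rot: [179.9, -0.0, 45.4]
wrist_force: [0.1, -0.5, -1.4]
grip_width: 0.0076
grip_force: 40.0
```

>>> {"api": "servo_tool", "payload": {
  "jaw": [0,0,0,0,0],
  "delta_pos": [
    [0,0,0],
    [0,0,0.025],
    [0,0,0.03],
    [0,0,0.025],
    [0,0,0.01]
  ],
  "rotation": [
    [0,0,0],
    [0,0,0],
    [0,0,0],
    [0,0,0],
    [0,0,0]
  ]
}}

```text
t: 10.07
tool_pos: [0.4948, -0.3836, 0.1136]
ee_rot: [-179.8, -0.0, 45.4]
wrist_force: [-0.7, -0.2, 1.3]
grip_width: 0.0075
grip_force: 40.0
```

>>> {"api": "servo_tool", "payload": {
  "jaw": [0,0],
  "delta_pos": [
    [0,0,0],
    [0,0,0]
  ],
  "rotation": [
    [0,0,0],
    [0,0,0]
  ]
}}

```text
t: 10.23
tool_pos: [0.4955, -0.3843, 0.1151]
ee_rot: [-179.9, -0.0, 45.4]
wrist_force: [0.8, 0.6, -1.9]
grip_width: 0.0078
grip_force: 40.0
```

```bash
python3 look.py 4
```

```text
t 10.23 [ 0.4955 -0.3843  0.1151] [-179.94   -0.     45.44] F [ 0.8  0.6 -1.9] w 0.0078 40.0
top pts above 165 in front of board 0
scene pts above 165 in front of board 119
[[-0.0849, -0.0314, 0.1692], [-0.0705, -0.0225, 0.2241], [-0.018, -0.0068, 0.2407]]
```

>>> {"api": "servo_tool", "payload": {
  "jaw": [0,0,0.3,0.3,0.3],
  "delta_pos": [
    [0,0,0.006],
    [0,0,0],
    [0,0,0],
    [0,0,0],
    [0,0,0]
  ],
  "rotation": [
    [0,0,0],
    [0,0,0],
    [0,0,0],
    [0,0,0],
    [0,0,0]
  ]
}}

```text
t: 10.75
tool_pos: [0.496, -0.3848, 0.1141]
ee_rot: [180.0, -0.0, 45.4]
wrist_force: [-0.1, 0.2, -0.1]
grip_width: 0.0243
grip_force: 0.0
```

>>> {"api": "servo_tool", "payload": {
  "jaw": [0.3,0.3,0.3,0.3,0.3],
  "delta_pos": [
    [0,0,0],
    [0,0,-0.05],
    [0,0,-0.1],
    [0,0,-0.1],
    [0,0,-0.1]
  ],
  "rotation": [
    [0,0,0],
    [0,0,0],
    [0,0,0],
    [0,0,0],
    [0,0,0]
  ]
}}

```text
t: 11.17
tool_pos: [0.4955, -0.3844, 0.2197]
ee_rot: [-179.9, -0.0, 45.4]
wrist_force: [0.3, 0.3, 0.2]
grip_width: 0.0265
grip_force: 0.0
```

```bash
python3 look.py 5; python3 - <<'E'
from go import *
s=go(.6393,-.069,.215,83.4); s=go(.6393,-.069,.065,83.4,s)
E
```

```text
t 11.17 [ 0.4955 -0.3844  0.2197] [-179.94   -0.     45.44] F [0.3 0.3 0.2] w 0.0265 0.0
top pts above 165 in front of board 0
scene pts above 165 in front of board 19
[[-0.0298, -0.0315, 0.1651], [-0.0067, -0.0001, 0.1674], [-0.0021, 0.0384, 0.172]]
turn rows 7 rot z each -0.0301 | shift rows 12 each [0.0923, 0.0287, 0.0026] total [1.1074, 0.3444, 0.0318]
turn rows 1 rot z each -0.0 | shift rows 5 each [0.0, 0.0, 0.1] total [0.0, 0.0, 0.5]
```

View pics/c5.png

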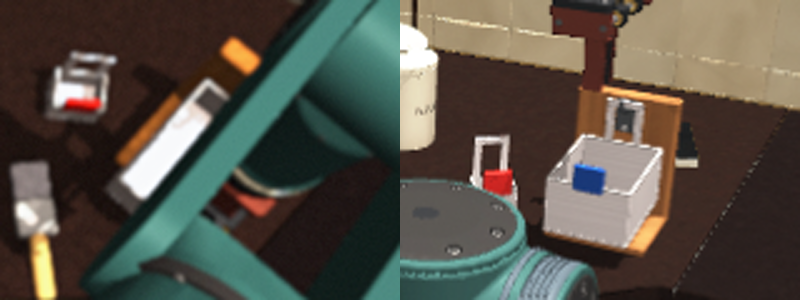

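>>> {"api": "servo_tool", "payload": {
  "jaw": [0.5,0.5,0.5,0.5,0.5],
  "delta_pos": [
    [0,0,0],
    [0,0,0],
    [0,0,0],
    [0,0,0],
    [0,0,0]
  ],
  "rotation": [
    [0,0,-0.03],
    [0,0,-0.03],
    [0,0,-0.03],
    [0,0,-0.03],
    [0,0,-0.03]
  ]
}}

```text
t: 11.68
tool_pos: [0.4954, -0.3843, 0.2178]
ee_rot: [-179.9, -0.0, 72.7]
wrist_force: [-0.8, 0.3, -0.1]
grip_width: 0.0441
grip_force: 0.0
```

>>> {"api": "servo_tool", "payload": {
  "jaw": [0.5,0.5,0.5,0.5,0.5],
  "delta_pos": [
    [0,0,0],
    [0,0,0],
    [0.09,0.029,0],
    [0.09,0.029,0],
    [0.09,0.029,0]
  ],
  "rotation": [
    [0,0,-0.03],
    [0,0,-0.03],
    [0,0,0],
    [0,0,0],
    [0,0,0]
  ]
}}

```text
t: 12.1
tool_pos: [0.531, -0.3065, 0.2177]
ee_rot: [-179.9, -0.0, 83.2]
wrist_force: [0.4, 0.4, 0.4]
grip_width: 0.0441
grip_force: 0.0
```

>>> {"api": "servo_tool", "payload": {
  "jaw": [0.5,0.5,0.5,0.5,0.5],
  "delta_pos": [
    [0.09,0.029,0],
    [0.09,0.029,0],
    [0.09,0.029,0],
    [0.09,0.029,0],
    [0.09,0.029,0]
  ],
  "rotation": [
    [0,0,0],
    [0,0,0],
    [0,0,0],
    [0,0,0],
    [0,0,0]
  ]
}}

```text
t: 12.52
tool_pos: [0.5903, -0.1768, 0.2179]
ee_rot: [-179.9, -0.0, 83.2]
wrist_force: [-0.3, -0.2, 0.3]
grip_width: 0.0439
grip_force: 0.0
```

>>> {"api": "servo_tool", "payload": {
  "jaw": [0.5,0.5,0.5,0.5,0.5],
  "delta_pos": [
    [0.09,0.029,0],
    [0.09,0.029,0],
    [0.09,0.029,0],
    [0.07,0.02,0],
    [0.04,0.007,0]
  ],
  "rotation": [
    [0,0,0],
    [0,0,0],
    [0,0,0],
    [0,0,0],
    [0,0,0]
  ]
}}

```text
t: 12.93
tool_pos: [0.6382, -0.0666, 0.2178]
ee_rot: [-180.0, -0.1, 83.3]
wrist_force: [0.1, 0.0, 0.3]
grip_width: 0.0439
grip_force: 0.0
```

>>> {"api": "servo_tool", "payload": {
  "jaw": [0.5,0.5],
  "delta_pos": [
    [0,0,0],
    [0,0,0]
  ],
  "rotation": [
    [0,0,0],
    [0,0,0]
  ]
}}

```text
t: 13.1
tool_pos: [0.6372, -0.0692, 0.2182]
ee_rot: [-179.9, 0.0, 83.3]
wrist_force: [0.8, -0.8, -0.2]
grip_width: 0.0437
grip_force: 0.0
```

```bash
python3 - <<'E'
from go import *
st(); s=go(.6393,-.0695,.216,83.4); s=go(.6393,-.0695,.066,83.4,s)
E
```

```text
t 13.1 [ 0.6372 -0.0692  0.2182] [-1.7994e+02  3.0000e-02  8.3310e+01] F [ 0.8 -0.8 -0.2] w 0.0437 0.0
turn rows 1 rot z each -0.0005 | shift rows 1 each [-0.0001, 0.007, 0.0073] total [-0.0001, 0.007, 0.0073]
turn rows 1 rot z each -0.0 | shift rows 5 each [0.0, 0.0, 0.1] total [0.0, 0.0, 0.5]
```

>>> {"api": "servo_tool", "payload": {
  "jaw": [0.5,0.5,0.5,0.5,0.5],
  "delta_pos": [
    [0,0.007,0.1],
    [0,0,0.1],
    [0,0,0.1],
    [0,0,0.1],
    [0,0,0.06]
  ],
  "rotation": [
    [0,0,0],
    [0,0,0],
    [0,0,0],
    [0,0,0],
    [0,0,0]
  ]
}}

```text
t: 13.52
tool_pos: [0.6373, -0.071, 0.0776]
ee_rot: [-179.8, 0.0, 83.1]
wrist_force: [-0.3, 0.3, 0.5]
grip_width: 0.0438
grip_force: 0.0
```

>>> {"api": "servo_tool", "payload": {
  "jaw": [0.5,0.5,0.5,0,0],
  "delta_pos": [
    [0,0,0.03],
    [0,0,0.017],
    [0,0,0],
    [0,0,0],
    [0,0,0]
  ],
  "rotation": [
    [0,0,0],
    [0,0,0],
    [0,0,0],
    [0,0,0],
    [0,0,0]
  ]
}}

```text
t: 13.93
tool_pos: [0.641, -0.07, 0.0682]
ee_rot: [179.8, 0.0, 83.2]
wrist_force: [-0.2, 0.9, 0.3]
grip_width: 0.0342
grip_force: 0.0
```

>>> {"api": "servo_tool", "payload": {
  "jaw": [0,0,0,0,0],
  "delta_pos": [
    [0,0,0],
    [0,0,0],
    [0,0,0],
    [0,0,0],
    [0,0,0]
  ],
  "rotation": [
    [0,0,0],
    [0,0,0],
    [0,0,0],
    [0,0,0],
    [0,0,0]
  ]
}}

```text
t: 14.35
tool_pos: [0.6405, -0.0694, 0.0674]
ee_rot: [179.9, 0.0, 83.2]
wrist_force: [0.7, 0.1, 4.2]
grip_width: 0.0077
grip_force: 40.0
```

>>> {"api": "servo_tool", "payload": {
  "jaw": [0,0,0,0,0],
  "delta_pos": [
    [0,0,-0.02],
    [0,0,-0.05],
    [0,0,-0.08],
    [0,0,-0.09],
    [0,0,-0.09]
  ],
  "rotation": [
    [0,0,0],
    [0,0,0],
    [0,0,0],
    [0,0,0],
    [0,0,0]
  ]
}}

```text
t: 14.77
tool_pos: [0.6387, -0.0691, 0.1661]
ee_rot: [-179.8, -0.0, 83.2]
wrist_force: [0.7, -0.4, -1.4]
grip_width: 0.0081
grip_force: 40.0
```

>>> {"api": "servo_tool", "payload": {
  "jaw": [0,0,0,0,0],
  "delta_pos": [
    [0,0,-0.09],
    [0,0,-0.09],
    [0,0,-0.05],
    [0,0,0],
    [0,0,0]
  ],
  "rotation": [
    [0,0,0],
    [0,0,0],
    [0,0,0],
    [0,0,0],
    [0,0,0]
  ]
}}

```text
t: 15.18
tool_pos: [0.6398, -0.0694, 0.2351]
ee_rot: [179.9, 0.0, 83.2]
wrist_force: [0.8, -0.3, -2.7]
grip_width: 0.0077
grip_force: 40.0
```

```bash
python3 - <<'E'
from go import *
st(); SY=np.radians(-44.6)
gx=-.0385-.088; x,y=.597+gx*np.cos(SY),-.485+gx*np.sin(SY)
s=go(x,y,.235,45.4,maxmm=25); s=go(x,y,.141,45.4,s)
E
```

```text
t 15.18 [ 0.6398 -0.0694  0.2351] [179.94   0.    83.24] F [ 0.8 -0.3 -2.7] w 0.0077 40.0
turn rows 7 rot z each 0.03 | shift rows 15 each [-0.0724, 0.03, 0.0] total [-1.0867, 0.4494, 0.0005]
turn rows 1 rot z each -0.0 | shift rows 4 each [0.0, 0.0, 0.0783] total [0.0, 0.0, 0.3133]
```

>>> {"api": "servo_tool", "payload": {
  "jaw": [0,0,0,0,0],
  "delta_pos": [
    [0,0,0],
    [0,0,0],
    [0,0,0],
    [0,0,0],
    [0,0,0]
  ],
  "rotation": [
    [0,0,0.03],
    [0,0,0.03],
    [0,0,0.03],
    [0,0,0.03],
    [0,0,0.03]
  ]
}}

```text
t: 15.6
tool_pos: [0.6381, -0.069, 0.2319]
ee_rot: [-179.7, 0.1, 56.0]
wrist_force: [0.6, 0.3, -1.7]
grip_width: 0.0079
grip_force: 40.0
```

>>> {"api": "servo_tool", "payload": {
  "jaw": [0,0,0,0,0],
  "delta_pos": [
    [0,0,0],
    [0,0,0],
    [-0.073,0.03,0],
    [-0.073,0.03,0],
    [-0.073,0.03,0]
  ],
  "rotation": [
    [0,0,0.03],
    [0,0,0.03],
    [0,0,0],
    [0,0,0],
    [0,0,0]
  ]
}}

```text
t: 16.02
tool_pos: [0.6111, -0.135, 0.2319]
ee_rot: [-179.8, 0.1, 45.5]
wrist_force: [0.2, -0.9, -1.6]
grip_width: 0.0078
grip_force: 40.0
```

>>> {"api": "servo_tool", "payload": {
  "jaw": [0,0,0,0,0],
  "delta_pos": [
    [-0.073,0.03,0],
    [-0.073,0.03,0],
    [-0.073,0.03,0],
    [-0.073,0.03,0],
    [-0.073,0.03,0]
  ],
  "rotation": [
    [0,0,0],
    [0,0,0],
    [0,0,0],
    [0,0,0],
    [0,0,0]
  ]
}}

```text
t: 16.43
tool_pos: [0.5661, -0.2449, 0.232]
ee_rot: [-179.7, 0.1, 45.4]
wrist_force: [0.2, -0.8, -1.8]
grip_width: 0.0076
grip_force: 40.0
```

>>> {"api": "servo_tool", "payload": {
  "jaw": [0,0,0,0,0],
  "delta_pos": [
    [-0.073,0.03,0],
    [-0.073,0.03,0],
    [-0.073,0.03,0],
    [-0.073,0.03,0],
    [-0.073,0.03,0]
  ],
  "rotation": [
    [0,0,0],
    [0,0,0],
    [0,0,0],
    [0,0,0],
    [0,0,0]
  ]
}}

```text
t: 16.85
tool_pos: [0.5215, -0.3543, 0.232]
ee_rot: [-179.7, 0.0, 45.4]
wrist_force: [0.7, -0.1, -1.2]
grip_width: 0.0077
grip_force: 40.0
```

>>> {"api": "servo_tool", "payload": {
  "jaw": [0,0,0,0],
  "delta_pos": [
    [-0.05,0.02,0],
    [-0.02,0.01,0],
    [0,0,0],
    [0,0,0]
  ],
  "rotation": [
    [0,0,0],
    [0,0,0],
    [0,0,0],
    [0,0,0]
  ]
}}

```text
t: 17.18
tool_pos: [0.5149, -0.3748, 0.2337]
ee_rot: [-179.9, -0.0, 45.4]
wrist_force: [0.1, 1.4, -0.6]
grip_width: 0.0078
grip_force: 40.0
```

```bash
cat > L.py <<'E'
from look import *
import sys
tag=sys.argv[1]; st(); s=arm.read_state(); print('tcp stand',tostand(np.array([s['tool_pos']])).round(4))
p,d=imaging.grab_frame('scene'); cv2.imwrite(f'pics/scene{tag}.png',p); np.save(f'scene{tag}.npy',d)
S=tostand(cloud('scene',d)); P=crop(S,(-.16,-.065,.03),(-.0,.065,.112)); print(len(P))
off=float(sys.argv[2]) if len(sys.argv)>2 else 0
Mz=[b+np.array([0,0,.035]) for b in M['L']]
x,e,f,l=fit(P,Mz,(-.07,0,0)); print('L fit',x.round(4),np.degrees(x[2]).round(1),round(e,4),round(f,2),'slot x',round(x[0]+.0685,4),'slot z',round(x[3]+.155,4))
h=cv2.cvtColor(p,cv2.COLOR_BGR2HSV)
for n,(a,b) in (('blue',(105,125)),('yellow',(22,35)),('red',(172,180))):
    G=tostand(cloud('scene',d,cv2.inRange(h,(a,150,60),(b,255,255)).astype(bool))); G=crop(G,(-.25,-.08,.06),(0,.08,.3))
    if len(G)>8: print(n,len(G),np.median(G,0).round(4),G.min(0).round(3),G.max(0).round(3))
E
python3 L.py 6
```

```text
t 17.18 [ 0.5149 -0.3748  0.2337] [-1.7989e+02 -4.0000e-02  4.5410e+01] F [ 0.1  1.4 -0.6] w 0.0078 40.0
tcp stand [[-0.1358  0.0208  0.2337]]
1531
L fit [-0.0724 -0.0015  0.004  -0.0003] 0.2 0.0009 0.98 slot x -0.0039 slot z 0.1547
blue 108 [-0.1439 -0.0015  0.1139] [-0.151 -0.019  0.097] [-0.138  0.017  0.128]
yellow 55 [-0.1395  0.0189  0.2289] [-0.147  0.002  0.22 ] [-0.135  0.04   0.255]
```

>>> {"api": "servo_tool", "payload": {
  "jaw": [0,0,0,0,0],
  "delta_pos": [
    [-0.036,0.015,0],
    [-0.036,0.016,0],
    [0,0,0],
    [0,0,0],
    [0,0,0.05]
  ],
  "rotation": [
    [0,0,0],
    [0,0,0],
    [0,0,0],
    [0,0,0],
    [0,0,0]
  ]
}}

```text
t: 17.65
tool_pos: [0.5081, -0.399, 0.2225]
ee_rot: [179.7, -0.0, 45.4]
wrist_force: [0.6, 0.8, -0.8]
grip_width: 0.008
grip_force: 40.0
```

>>> {"api": "servo_tool", "payload": {
  "jaw": [0,0,0,0,0],
  "delta_pos": [
    [0,0,0.04],
    [0,0,0.04],
    [0,0,0.04],
    [0,0,0],
    [0,0,0]
  ],
  "rotation": [
    [0,0,0],
    [0,0,0],
    [0,0,0],
    [0,0,0],
    [0,0,0]
  ]
}}

```text
t: 18.07
tool_pos: [0.506, -0.3968, 0.1823]
ee_rot: [-179.8, -0.0, 45.4]
wrist_force: [0.3, -0.4, -1.4]
grip_width: 0.0076
grip_force: 40.0
```

```bash
python3 L.py 7; python3 -c "
import cv2;p=cv2.imread('pics/scene7.png')[150:290,370:520];cv2.imwrite('pics/c7.png',cv2.resize(p,None,fx=3.5,fy=3.5,interpolation=cv2.INTER_CUBIC))"
```

```text
t 18.07 [ 0.506  -0.3968  0.1823] [-179.84   -0.     45.44] F [ 0.3 -0.4 -1.4] w 0.0076 40.0
tcp stand [[-0.1267 -0.0011  0.1823]]
1184
L fit [-0.0722 -0.0016  0.0036 -0.0016] 0.2 0.0009 0.98 slot x -0.0037 slot z 0.1534
blue 108 [-0.1451 -0.0012  0.1133] [-0.153 -0.018  0.097] [-0.14   0.016  0.129]
yellow 52 [-0.1312 -0.0014  0.1774] [-0.136 -0.019  0.169] [-0.125  0.018  0.202]
```

View pics/c7.png

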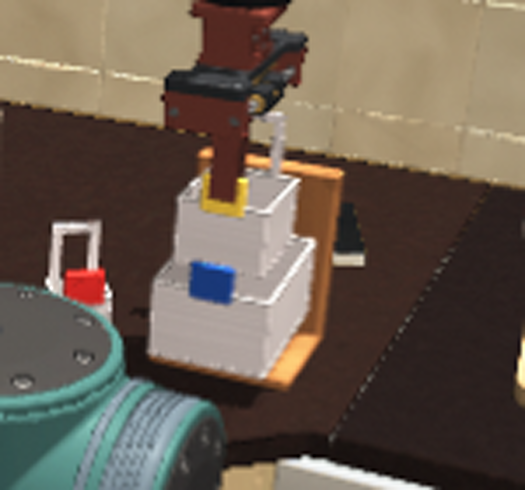

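>>> {"api": "servo_tool", "payload": {
  "jaw": [0,0,0,0,0],
  "delta_pos": [
    [0,0,0.04],
    [0,0,0.04],
    [0,0,0.038],
    [0,0,0.02],
    [0,0,0]
  ],
  "rotation": [
    [0,0,0],
    [0,0,0],
    [0,0,0],
    [0,0,0],
    [0,0,0]
  ]
}}

```text
t: 18.53
tool_pos: [0.5053, -0.3964, 0.1397]
ee_rot: [-179.8, -0.0, 45.4]
wrist_force: [0.5, -0.3, -0.5]
grip_width: 0.0081
grip_force: 40.0
```

>>> {"api": "servo_tool", "payload": {
  "jaw": [0,0,0,0,0],
  "delta_pos": [
    [0,0,0],
    [0,0.02,0],
    [0,0.03,0],
    [0,0.03,0],
    [0,0.02,0]
  ],
  "rotation": [
    [0,0,0],
    [0,0,0],
    [0,0,0],
    [0,0,0],
    [0,0,0]
  ]
}}

```text
t: 18.95
tool_pos: [0.5293, -0.4201, 0.1428]
ee_rot: [179.9, 0.0, 45.4]
wrist_force: [-0.7, -0.3, -1.7]
grip_width: 0.008
grip_force: 40.0
```

>>> {"api": "servo_tool", "payload": {
  "jaw": [0,0,0],
  "delta_pos": [
    [0,0,0],
    [0,0,0],
    [0,0,0]
  ],
  "rotation": [
    [0,0,0],
    [0,0,0],
    [0,0,0]
  ]
}}

```text
t: 19.2
tool_pos: [0.5278, -0.4185, 0.1421]
ee_rot: [-180.0, -0.0, 45.4]
wrist_force: [1.0, -0.4, -0.8]
grip_width: 0.0076
grip_force: 40.0
```

```bash
python3 L.py 8
```

```text
t 19.2 [ 0.5278 -0.4185  0.1421] [-179.97   -0.     45.44] F [ 1.  -0.4 -0.8] w 0.0076 40.0
tcp stand [[-0.0959 -0.0012  0.1421]]
1250
L fit [-0.0707 -0.001  -0.0006 -0.    ] -0.0 0.001 0.86 slot x -0.0022 slot z 0.155
blue 114 [-0.1409 -0.0014  0.1176] [-0.147 -0.018  0.1  ] [-0.134  0.017  0.132]
yellow 46 [-0.0996 -0.0021  0.1377] [-0.106 -0.019  0.13 ] [-0.087  0.019  0.161]
```

>>> {"api": "servo_tool", "payload": {
  "jaw": [0,0,0,0,0],
  "delta_pos": [
    [0,0,0.025],
    [0,0,0.03],
    [0,0,0.025],
    [0,0,0.012],
    [0,0,0]
  ],
  "rotation": [
    [0,0,0],
    [0,0,0],
    [0,0,0],
    [0,0,0],
    [0,0,0]
  ]
}}

```text
t: 19.67
tool_pos: [0.5279, -0.4185, 0.1139]
ee_rot: [-180.0, -0.0, 45.4]
wrist_force: [-0.6, 0.9, 2.5]
grip_width: 0.0076
grip_force: 40.0
```

>>> {"api": "servo_tool", "payload": {
  "jaw": [0,0],
  "delta_pos": [
    [0,0,0],
    [0,0,0]
  ],
  "rotation": [
    [0,0,0],
    [0,0,0]
  ]
}}

```text
t: 19.83
tool_pos: [0.528, -0.4187, 0.1148]
ee_rot: [180.0, -0.0, 45.4]
wrist_force: [1.5, -0.2, -0.9]
grip_width: 0.0076
grip_force: 40.0
```

>>> {"api": "servo_tool", "payload": {
  "jaw": [0.3,0.3,0.3,0.3,0.3],
  "delta_pos": [
    [0,0,0],
    [0,0,0],
    [0,0,0],
    [0,0,0],
    [0,0,0]
  ],
  "rotation": [
    [0,0,0],
    [0,0,0],
    [0,0,0],
    [0,0,0],
    [0,0,0]
  ]
}}

```text
t: 20.25
tool_pos: [0.5279, -0.4185, 0.1146]
ee_rot: [-180.0, -0.0, 45.4]
wrist_force: [0.7, -0.5, -0.0]
grip_width: 0.0259
grip_force: 0.0
```

>>> {"api": "servo_tool", "payload": {
  "jaw": [0.3,0.3,0.3,0.3,0.3],
  "delta_pos": [
    [0,0,-0.05],
    [0,0,-0.1],
    [0,0,-0.1],
    [0,0,-0.1],
    [0,0,0]
  ],
  "rotation": [
    [0,0,0],
    [0,0,0],
    [0,0,0],
    [0,0,0],
    [0,0,0]
  ]
}}

```text
t: 20.67
tool_pos: [0.5307, -0.4212, 0.2266]
ee_rot: [179.4, -0.0, 45.4]
wrist_force: [0.3, 0.2, 0.1]
grip_width: 0.0264
grip_force: 0.0
```

```bash
python3 L.py 9; python3 -c "
import cv2;p=cv2.imread('pics/scene9.png')[150:290,370:520];cv2.imwrite('pics/c9.png',cv2.resize(p,None,fx=3.5,fy=3.5,interpolation=cv2.INTER_CUBIC))
from go import *
go(.6175,-.3262,.22,-7.7)"
```

```text
t 20.67 [ 0.5307 -0.4212  0.2266] [ 1.7939e+02 -1.0000e-02  4.5440e+01] F [0.3 0.2 0.1] w 0.0264 0.0
tcp stand [[-0.092  -0.0011  0.2266]]
1457
L fit [-0.0714 -0.0012  0.0023  0.0005] 0.1 0.0011 0.86 slot x -0.0029 slot z 0.1555
blue 114 [-0.1415 -0.0005  0.118 ] [-0.149 -0.019  0.101] [-0.08   0.035  0.133]
yellow 59 [-0.0983 -0.007   0.1223] [-0.104 -0.019  0.102] [-0.092  0.016  0.131]
turn rows 9 rot z each 0.0328 | shift rows 5 each [0.0495, -0.0701, 0.0026] total [0.2475, -0.3503, 0.0128]
```

View pics/c9.png

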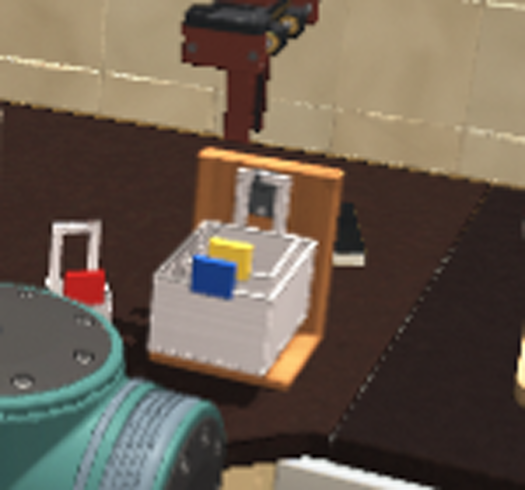

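>>> {"api": "servo_tool", "payload": {
  "jaw": [0.7,0.7,0.7,0.7,0.7],
  "delta_pos": [
    [0,0,0],
    [0,0,0],
    [0,0,0],
    [0,0,0],
    [0,0,0]
  ],
  "rotation": [
    [0,0,0.033],
    [0,0,0.033],
    [0,0,0.033],
    [0,0,0.033],
    [0,0,0.033]
  ]
}}

```text
t: 21.13
tool_pos: [0.5273, -0.418, 0.2181]
ee_rot: [-179.9, 0.1, 15.4]
wrist_force: [-0.3, 0.4, 0.1]
grip_width: 0.0564
grip_force: 0.0
```

>>> {"api": "servo_tool", "payload": {
  "jaw": [0.7,0.7,0.7,0.7,0.7],
  "delta_pos": [
    [0,0,0],
    [0,0,0],
    [0,0,0],
    [0,0,0],
    [0.05,-0.07,0]
  ],
  "rotation": [
    [0,0,0.033],
    [0,0,0.033],
    [0,0,0.033],
    [0,0,0.031],
    [0,0,0]
  ]
}}

```text
t: 21.55
tool_pos: [0.5427, -0.4021, 0.218]
ee_rot: [180.0, 0.2, -8.2]
wrist_force: [0.0, 0.4, -0.3]
grip_width: 0.0618
grip_force: 0.0
```

>>> {"api": "servo_tool", "payload": {
  "jaw": [0.7,0.7,0.7,0.7,0.7],
  "delta_pos": [
    [0.05,-0.07,0],
    [0.05,-0.07,0],
    [0.05,-0.07,0],
    [0.05,-0.07,0],
    [0,0,0]
  ],
  "rotation": [
    [0,0,0],
    [0,0,0],
    [0,0,0],
    [0,0,0],
    [0,0,0]
  ]
}}

```text
t: 21.97
tool_pos: [0.6185, -0.3203, 0.218]
ee_rot: [-179.8, 0.0, -7.5]
wrist_force: [-1.1, 0.6, 0.6]
grip_width: 0.0613
grip_force: 0.0
```

>>> {"api": "servo_tool", "payload": {
  "jaw": [0.7,0.7],
  "delta_pos": [
    [0,0,0],
    [0,0,0]
  ],
  "rotation": [
    [0,0,0],
    [0,0,0]
  ]
}}

```text
t: 22.13
tool_pos: [0.6154, -0.3245, 0.2185]
ee_rot: [-180.0, 0.1, -7.6]
wrist_force: [-0.5, -0.0, -0.3]
grip_width: 0.0617
grip_force: 0.0
```

```bash
python3 - <<'E'
from go import *
st(); s=go(.6172,-.3265,.22,-7.7); s=go(.6172,-.3265,.054,-7.7,s)
p,d=imaging.grab_frame('scene'); h=cv2.cvtColor(p,cv2.COLOR_BGR2HSV)
for a,b in((0,8),(172,180)):
    P=cloud('scene',d,cv2.inRange(h,(a,150,60),(b,255,255)).astype(bool)); P=P[np.linalg.norm(P-[.617,-.327,.06],axis=1)<.06]
    print(len(P), np.median(P,0) if len(P) else '', P.min(0) if len(P) else'',P.max(0) if len(P) else'')
E
```

```text
t 22.13 [ 0.6154 -0.3245  0.2185] [-1.7998e+02  1.2000e-01 -7.6400e+00] F [-0.5 -0.  -0.3] w 0.0617 0.0
turn rows 1 rot z each 0.0003 | shift rows 1 each [0.0068, 0.0058, -0.0049] total [0.0068, 0.0058, -0.0049]
turn rows 1 rot z each -0.0 | shift rows 6 each [0.0, -0.0, 0.0922] total [0.0, -0.0, 0.5533]
98 [ 0.61789862 -0.32561561  0.0610434 ] [ 0.60961783 -0.34432067  0.04296094] [ 0.62678993 -0.30547892  0.0760119 ]
0
```

>>> {"api": "servo_tool", "payload": {
  "jaw": [0.7,0.7,0.7,0.7,0.7],
  "delta_pos": [
    [0.009,0.004,0.1],
    [0,0,0.1],
    [0,0,0.1],
    [0,0,0.1],
    [0,0,0.08]
  ],
  "rotation": [
    [0,0,0],
    [0,0,0],
    [0,0,0],
    [0,0,0],
    [0,0,0]
  ]
}}

```text
t: 22.6
tool_pos: [0.6168, -0.3268, 0.0732]
ee_rot: [-180.0, 0.1, -7.8]
wrist_force: [0.3, -0.3, 0.3]
grip_width: 0.0618
grip_force: 0.0
```

>>> {"api": "servo_tool", "payload": {
  "jaw": [0.7,0.7,0.7,0,0],
  "delta_pos": [
    [0,0,0.04],
    [0,0,0.028],
    [0,0,0],
    [0,0,0],
    [0,0,0]
  ],
  "rotation": [
    [0,0,0],
    [0,0,0],
    [0,0,0],
    [0,0,0],
    [0,0,0]
  ]
}}

```text
t: 23.02
tool_pos: [0.6198, -0.3271, 0.057]
ee_rot: [179.9, -0.2, -7.7]
wrist_force: [-0.4, -0.1, 0.6]
grip_width: 0.0511
grip_force: 0.0
```

>>> {"api": "servo_tool", "payload": {
  "jaw": [0,0,0,0,0],
  "delta_pos": [
    [0,0,0],
    [0,0,0],
    [0,0,0],
    [0,0,0],
    [0,0,0]
  ],
  "rotation": [
    [0,0,0],
    [0,0,0],
    [0,0,0],
    [0,0,0],
    [0,0,0]
  ]
}}

```text
t: 23.43
tool_pos: [0.6196, -0.3266, 0.0567]
ee_rot: [179.9, -0.1, -7.7]
wrist_force: [-0.2, 0.2, 5.5]
grip_width: 0.0375
grip_force: 40.0
```

>>> {"api": "servo_tool", "payload": {
  "jaw": [0,0,0,0,0],
  "delta_pos": [
    [0,0,-0.02],
    [0,0,-0.05],
    [0,0,-0.08],
    [0,0,-0.09],
    [0,0,-0.09]
  ],
  "rotation": [
    [0,0,0],
    [0,0,0],
    [0,0,0],
    [0,0,0],
    [0,0,0]
  ]
}}

```text
t: 23.85
tool_pos: [0.6182, -0.3256, 0.1549]
ee_rot: [-180.0, 0.1, -7.7]
wrist_force: [0.3, -0.2, 0.4]
grip_width: 0.0376
grip_force: 40.0
```

>>> {"api": "servo_tool", "payload": {
  "jaw": [0,0,0,0,0],
  "delta_pos": [
    [0,0,-0.09],
    [0,0,-0.09],
    [0,0,-0.05],
    [0,0,0],
    [0,0,0]
  ],
  "rotation": [
    [0,0,0],
    [0,0,0],
    [0,0,0],
    [0,0,0],
    [0,0,0]
  ]
}}

```text
t: 24.27
tool_pos: [0.6191, -0.3262, 0.224]
ee_rot: [180.0, -0.1, -7.7]
wrist_force: [-0.4, 1.2, -2.0]
grip_width: 0.0374
grip_force: 40.0
```

```bash
python3 - <<'E'
from go import *
st(); SY=np.radians(-44.6)
gx=-.041-.039; x,y=.597+gx*np.cos(SY),-.485+gx*np.sin(SY)
s=go(x,y,.235,-44.6,maxmm=22)
p,d=imaging.grab_frame('scene'); cv2.imwrite('pics/c10.png',cv2.resize(p[140:290,340:520],None,fx=3,fy=3,interpolation=cv2.INTER_CUBIC))
E
```

```text
t 24.27 [ 0.6191 -0.3262  0.224 ] [ 1.7996e+02 -9.0000e-02 -7.6600e+00] F [-0.4  1.2 -2. ] w 0.0374 40.0
turn rows 7 rot z each 0.0293 | shift rows 6 each [0.0088, 0.0714, -0.0061] total [0.0526, 0.4285, -0.0365]
```

View pics/c10.png

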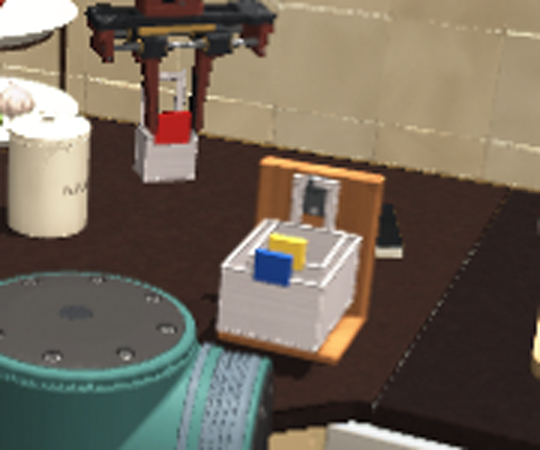

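>>> {"api": "servo_tool", "payload": {
  "jaw": [0,0,0,0,0],
  "delta_pos": [
    [0,0,-0.02],
    [0,0,-0.02],
    [0,0,0],
    [0,0,0],
    [0,0,0]
  ],
  "rotation": [
    [0,0,0.02],
    [0,0,0.03],
    [0,0,0.03],
    [0,0,0.03],
    [0,0,0.03]
  ]
}}

```text
t: 24.73
tool_pos: [0.6176, -0.3253, 0.2326]
ee_rot: [-180.0, 0.2, -33.1]
wrist_force: [-0.2, -0.2, -0.6]
grip_width: 0.0377
grip_force: 40.0
```

>>> {"api": "servo_tool", "payload": {
  "jaw": [0,0,0,0,0],
  "delta_pos": [
    [0,0,0],
    [0,0,0],
    [0,0.03,0],
    [0,0.07,0],
    [0,0.07,0]
  ],
  "rotation": [
    [0,0,0.03],
    [0,0,0.03],
    [0,0,0.005],
    [0,0,0],
    [0,0,0]
  ]
}}

```text
t: 25.15
tool_pos: [0.5819, -0.3621, 0.2331]
ee_rot: [180.0, 0.2, -44.3]
wrist_force: [0.3, -0.3, -0.8]
grip_width: 0.0374
grip_force: 40.0
```

>>> {"api": "servo_tool", "payload": {
  "jaw": [0,0,0,0,0],
  "delta_pos": [
    [0.02,0.07,0],
    [0.02,0.07,0],
    [0.013,0.07,0],
    [0,0.05,0],
    [0,0,0]
  ],
  "rotation": [
    [0,0,0],
    [0,0,0],
    [0,0,0],
    [0,0,0],
    [0,0,0]
  ]
}}

```text
t: 25.57
tool_pos: [0.5366, -0.4314, 0.2337]
ee_rot: [179.9, 0.1, -44.6]
wrist_force: [0.2, 0.3, -1.1]
grip_width: 0.0376
grip_force: 40.0
```

>>> {"api": "servo_tool", "payload": {
  "jaw": [0,0],
  "delta_pos": [
    [0,0,0],
    [0,0,0]
  ],
  "rotation": [
    [0,0,0],
    [0,0,0]
  ]
}}

```text
t: 25.73
tool_pos: [0.5397, -0.4284, 0.2346]
ee_rot: [-180.0, 0.1, -44.5]
wrist_force: [0.4, -0.3, -0.6]
grip_width: 0.0375
grip_force: 40.0
```

```bash
sed -i "s/(172,180)/(0,8)/" L.py; python3 L.py 11;  python3 -c "
import cv2;p=cv2.imread('pics/scene11.png')[130:290,370:520];cv2.imwrite('pics/c11.png',cv2.resize(p,None,fx=3.5,fy=3.5,interpolation=cv2.INTER_CUBIC))"
```

```text
t 25.73 [ 0.5397 -0.4284  0.2346] [-1.7996e+02  7.0000e-02 -4.4530e+01] F [ 0.4 -0.3 -0.6] w 0.0375 40.0
tcp stand [[-8.060e-02  1.000e-04  2.346e-01]]
1452
L fit [-0.0714 -0.0011  0.0019  0.0007] 0.1 0.001 0.85 slot x -0.0029 slot z 0.1557
blue 117 [-0.1413 -0.0007  0.1177] [-0.148 -0.019  0.101] [-0.086  0.033  0.132]
yellow 66 [-0.0966 -0.0041  0.1227] [-0.104 -0.018  0.1  ] [-0.09   0.015  0.132]
red 229 [-0.0847 -0.0023  0.2471] [-0.099 -0.032  0.216] [-0.039  0.03   0.3  ]
```

View pics/c11.png

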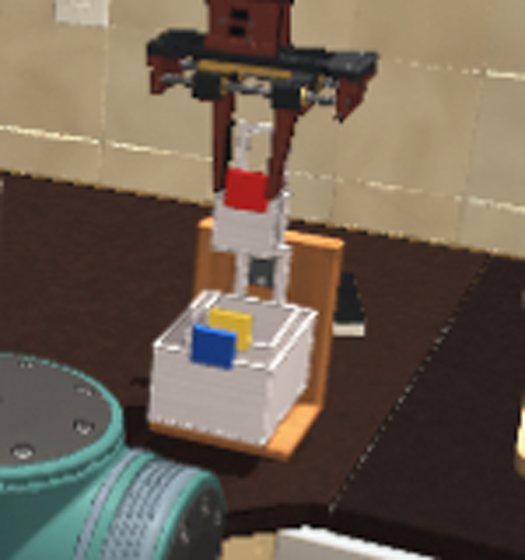

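>>> {"api": "servo_tool", "payload": {
  "jaw": [0,0,0,0,0],
  "delta_pos": [
    [0,0,0.04],
    [0,0,0.06],
    [0,0,0.06],
    [0,0,0.06],
    [0,0,0.05]
  ],
  "rotation": [
    [0,0,0],
    [0,0,0],
    [0,0,0],
    [0,0,0],
    [0,0,0]
  ]
}}

```text
t: 26.2
tool_pos: [0.5398, -0.4277, 0.1521]
ee_rot: [-180.0, 0.1, -44.5]
wrist_force: [0.2, 0.1, 0.3]
grip_width: 0.0375
grip_force: 40.0
```

>>> {"api": "servo_tool", "payload": {
  "jaw": [0,0,0,0,0],
  "delta_pos": [
    [0,0,0.033],
    [0,0,0],
    [0,0,0],
    [0.02,0,0],
    [0.03,0,0]
  ],
  "rotation": [
    [0,0,0],
    [0,0,0],
    [0,0,0],
    [0,0,0],
    [0,0,0]
  ]
}}

```text
t: 26.62
tool_pos: [0.5511, -0.4402, 0.1457]
ee_rot: [-180.0, -0.1, -44.5]
wrist_force: [0.2, -0.4, -0.0]
grip_width: 0.0378
grip_force: 40.0
```

>>> {"api": "servo_tool", "payload": {
  "jaw": [0,0,0,0,0],
  "delta_pos": [
    [0.03,0,0],
    [0.022,0,0],
    [0,0,0],
    [0,0,0],
    [0,0,0]
  ],
  "rotation": [
    [0,0,0],
    [0,0,0],
    [0,0,0],
    [0,0,0],
    [0,0,0]
  ]
}}

```text
t: 27.03
tool_pos: [0.5616, -0.451, 0.1443]
ee_rot: [180.0, -0.0, -44.6]
wrist_force: [-0.9, 0.2, -0.5]
grip_width: 0.0377
grip_force: 40.0
```

```bash
python3 L.py 12
```

```text
t 27.03 [ 0.5616 -0.451   0.1443] [ 1.800e+02 -2.000e-02 -4.456e+01] F [-0.9  0.2 -0.5] w 0.0377 40.0
tcp stand [[-0.0491 -0.0006  0.1443]]
1359
L fit [-0.0705 -0.0012  0.0012  0.0001] 0.1 0.0011 0.82 slot x -0.002 slot z 0.1551
blue 116 [-0.1408 -0.0009  0.1177] [-0.147 -0.018  0.102] [-0.082  0.035  0.133]
yellow 70 [-0.0945 -0.0056  0.1232] [-0.104 -0.02   0.101] [-0.085  0.018  0.132]
red 420 [-0.0605 -0.0008  0.2102] [-0.085 -0.08   0.131] [-0.026  0.079  0.3  ]
```

Slot is at about -10 mm, 183.6 mm up; lower 27 mm and release.

>>> {"api": "servo_tool", "payload": {
  "jaw": [0,0,0,0,0],
  "delta_pos": [
    [0,0,0.025],
    [0,0,0.03],
    [0,0,0.025],
    [0,0,0.012],
    [0,0,0]
  ],
  "rotation": [
    [0,0,0],
    [0,0,0],
    [0,0,0],
    [0,0,0],
    [0,0,0]
  ]
}}

```text
t: 27.5
tool_pos: [0.5614, -0.4507, 0.1159]
ee_rot: [-180.0, 0.0, -44.6]
wrist_force: [-0.0, 0.6, 1.2]
grip_width: 0.0377
grip_force: 40.0
```

>>> {"api": "servo_tool", "payload": {
  "jaw": [0,0],
  "delta_pos": [
    [0,0,0],
    [0,0,0]
  ],
  "rotation": [
    [0,0,0],
    [0,0,0]
  ]
}}

```text
t: 27.67
tool_pos: [0.5615, -0.4507, 0.1166]
ee_rot: [-180.0, 0.0, -44.6]
wrist_force: [-0.2, -0.7, 0.5]
grip_width: 0.0375
grip_force: 40.0
```

```bash
python3 L.py 13;  python3 -c "
import cv2;p=cv2.imread('pics/scene13.png')[130:290,370:520];cv2.imwrite('pics/c13.png',cv2.resize(p,None,fx=3.5,fy=3.5,interpolation=cv2.INTER_CUBIC))"
```

```text
t 27.67 [ 0.5615 -0.4507  0.1166] [-1.800e+02  1.000e-02 -4.456e+01] F [-0.2 -0.7  0.5] w 0.0375 40.0
tcp stand [[-0.0494 -0.0005  0.1166]]
1356
L fit [-0.0706 -0.0009  0.0077  0.0001] 0.4 0.0011 0.83 slot x -0.0021 slot z 0.1551
blue 115 [-0.141  -0.0011  0.1168] [-0.148 -0.019  0.101] [-0.081  0.035  0.132]
yellow 74 [-0.0946 -0.0023  0.1222] [-0.1   -0.019  0.102] [-0.06   0.021  0.134]
red 426 [-0.064   0.0012  0.2122] [-0.087 -0.08   0.101] [-0.004  0.079  0.29 ]
```

View pics/c13.png

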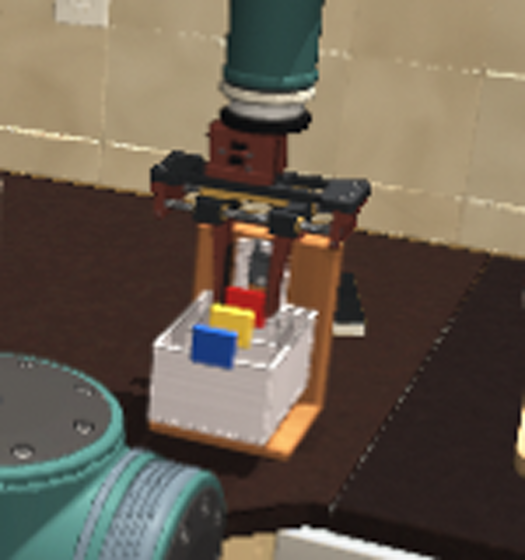

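>>> {"api": "servo_tool", "payload": {
  "jaw": [0.58,0.58,0.58,0.58,0.58],
  "delta_pos": [
    [0,0,0],
    [0,0,0],
    [0,0,0],
    [0,0,0],
    [0,0,0]
  ],
  "rotation": [
    [0,0,0],
    [0,0,0],
    [0,0,0],
    [0,0,0],
    [0,0,0]
  ]
}}

```text
t: 28.13
tool_pos: [0.5614, -0.4506, 0.1167]
ee_rot: [-180.0, 0.0, -44.6]
wrist_force: [0.0, -0.4, 0.2]
grip_width: 0.0511
grip_force: 0.0
```

>>> {"api": "servo_tool", "payload": {
  "jaw": [0.58,0.58,0.58,0.58,0.58],
  "delta_pos": [
    [0,0,-0.05],
    [0,0,-0.1],
    [0,0,-0.1],
    [0,0,-0.1],
    [0,0,0]
  ],
  "rotation": [
    [0,0,0],
    [0,0,0],
    [0,0,0],
    [0,0,0],
    [0,0,0]
  ]
}}

```text
t: 28.55
tool_pos: [0.5643, -0.4534, 0.2293]
ee_rot: [-180.0, -0.6, -44.6]
wrist_force: [1.0, 0.1, 1.6]
grip_width: 0.051
grip_force: 0.0
```

```bash
python3 L.py 14; python3 - <<'E'
from go import *
p,d=imaging.grab_frame('top'); cv2.imwrite('pics/top14.png',p); np.save('top14.npy',d)
p2=cv2.imread('pics/scene14.png')
a=cv2.resize(p2[150:290,380:500],None,fx=3,fy=3); b=cv2.resize(p[150:290,400:540],None,fx=3,fy=3); cv2.imwrite('pics/c14.png',np.hstack([a,b]))
c=12; s=go(.513,.1105,.16,101.9); go(.513,.1105,.062,101.9,s)
for q in ['teaspoon_a','pastry_brush','drawer_unit_drawer0_handle']:
    for r in imaging.cut_out('top',q)[:4]:
        P=cloud('top',d,r['mask']); print(q,round(r['score'],2),np.round(r['extent']).tolist(),np.round(np.median(P,0),3))
E
```

```text
t 28.55 [ 0.5643 -0.4534  0.2293] [-179.99   -0.65  -44.56] F [1.  0.1 1.6] w 0.051 0.0
tcp stand [[-0.0455 -0.0004  0.2293]]
1378
L fit [-0.0705 -0.001   0.0037  0.0004] 0.2 0.0011 0.82 slot x -0.002 slot z 0.1554
blue 116 [-0.1409 -0.001   0.1173] [-0.149 -0.018  0.1  ] [-0.08   0.035  0.133]
yellow 69 [-0.095  -0.0042  0.122 ] [-0.101 -0.018  0.101] [-0.027  0.024  0.133]
red 180 [-0.0537 -0.009   0.2456] [-0.065 -0.04   0.104] [-0.038  0.038  0.3  ]
turn rows 25 rot z each -0.0325 | shift rows 19 each [0.0982, 0.0119, 0.0112] total [1.8666, 0.2257, 0.2121]
turn rows 1 rot z each -0.0 | shift rows 4 each [0.0, 0.0, 0.0817] total [0.0, 0.0, 0.3267]
teaspoon_a 0.6 [256.0, 242.0, 86.0, 38.0] [0.549 0.115 0.081]
teaspoon_a 0.39 [470.0, 223.0, 15.0, 16.0] [ 0.588 -0.445  0.083]
pastry_brush 0.89 [390.0, 241.0, 21.0, 32.0] [ 0.559 -0.247  0.019]
drawer_unit_drawer0_handle 0.65 [253.0, 244.0, 83.0, 37.0] [0.55  0.115 0.082]
drawer_unit_drawer0_handle 0.4 [461.0, 216.0, 48.0, 43.0] [ 0.625 -0.441  0.03 ]
```

View pics/c14.png

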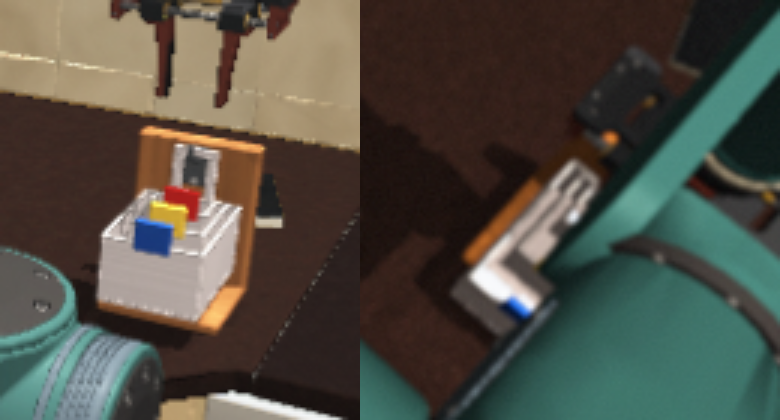

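>>> {"api": "servo_tool", "payload": {
  "jaw": [0.32,0.32,0.32,0.32,0.32],
  "delta_pos": [
    [0,0,0],
    [0,0,0],
    [0,0,0],
    [0,0,0],
    [0,0,0]
  ],
  "rotation": [
    [0,0,-0.0325],
    [0,0,-0.0325],
    [0,0,-0.0325],
    [0,0,-0.0325],
    [0,0,-0.0325]
  ]
}}

```text
t: 29.22
tool_pos: [0.5607, -0.4499, 0.2195]
ee_rot: [-179.9, 0.2, -15.0]
wrist_force: [-0.9, 0.1, -0.4]
grip_width: 0.0282
grip_force: 0.0
```

>>> {"api": "servo_tool", "payload": {
  "jaw": [0.32,0.32,0.32,0.32,0.32],
  "delta_pos": [
    [0,0,0],
    [0,0,0],
    [0,0,0],
    [0,0,0],
    [0,0,0]
  ],
  "rotation": [
    [0,0,-0.0325],
    [0,0,-0.0325],
    [0,0,-0.0325],
    [0,0,-0.0325],
    [0,0,-0.0325]
  ]
}}

```text
t: 29.63
tool_pos: [0.5607, -0.4499, 0.2195]
ee_rot: [-179.8, 0.1, 14.2]
wrist_force: [-0.4, -0.1, -0.1]
grip_width: 0.0282
grip_force: 0.0
```

>>> {"api": "servo_tool", "payload": {
  "jaw": [0.32,0.32,0.32,0.32,0.32],
  "delta_pos": [
    [0,0,0],
    [0,0,0],
    [0,0,0],
    [0,0,0],
    [0,0,0]
  ],
  "rotation": [
    [0,0,-0.0325],
    [0,0,-0.0325],
    [0,0,-0.0325],
    [0,0,-0.0325],
    [0,0,-0.0325]
  ]
}}

```text
t: 30.05
tool_pos: [0.5607, -0.45, 0.2195]
ee_rot: [-179.8, 0.0, 43.5]
wrist_force: [0.6, 0.4, -0.4]
grip_width: 0.0281
grip_force: 0.0
```

>>> {"api": "servo_tool", "payload": {
  "jaw": [0.32,0.32,0.32,0.32,0.32],
  "delta_pos": [
    [0,0,0],
    [0,0,0],
    [0,0,0],
    [0,0,0],
    [0,0,0]
  ],
  "rotation": [
    [0,0,-0.0325],
    [0,0,-0.0325],
    [0,0,-0.0325],
    [0,0,-0.0325],
    [0,0,-0.0325]
  ]
}}

```text
t: 30.47
tool_pos: [0.5607, -0.45, 0.2195]
ee_rot: [-179.8, -0.1, 72.7]
wrist_force: [0.3, 0.4, -0.4]
grip_width: 0.0281
grip_force: 0.0
```

>>> {"api": "servo_tool", "payload": {
  "jaw": [0.32,0.32,0.32,0.32,0.32],
  "delta_pos": [
    [0,0,0],
    [0,0,0],
    [0,0,0],
    [0,0,0],
    [0,0,0]
  ],
  "rotation": [
    [0,0,-0.0325],
    [0,0,-0.0325],
    [0,0,-0.0325],
    [0,0,-0.0325],
    [0,0,-0.0325]
  ]
}}

```text
t: 30.88
tool_pos: [0.5607, -0.45, 0.2195]
ee_rot: [-179.9, -0.2, 102.0]
wrist_force: [0.1, -0.4, 0.5]
grip_width: 0.0281
grip_force: 0.0
```

>>> {"api": "servo_tool", "payload": {
  "jaw": [0.32,0.32,0.32,0.32,0.32],
  "delta_pos": [
    [0.098,0.012,0],
    [0.098,0.012,0],
    [0.098,0.012,0],
    [0.098,0.012,0],
    [0.098,0.012,0]
  ],
  "rotation": [
    [0,0,0],
    [0,0,0],
    [0,0,0],
    [0,0,0],
    [0,0,0]
  ]
}}

```text
t: 31.3
tool_pos: [0.5481, -0.3012, 0.2198]
ee_rot: [-179.9, -0.1, 101.7]
wrist_force: [-0.3, -0.4, 0.5]
grip_width: 0.028
grip_force: 0.0
```

>>> {"api": "servo_tool", "payload": {
  "jaw": [0.32,0.32,0.32,0.32,0.32],
  "delta_pos": [
    [0.098,0.012,0],
    [0.098,0.012,0],
    [0.098,0.012,0],
    [0.098,0.012,0],
    [0.098,0.012,0]
  ],
  "rotation": [
    [0,0,0],
    [0,0,0],
    [0,0,0],
    [0,0,0],
    [0,0,0]
  ]
}}

```text
t: 31.72
tool_pos: [0.5358, -0.1537, 0.2202]
ee_rot: [-179.9, -0.1, 101.7]
wrist_force: [0.4, -0.7, 1.0]
grip_width: 0.0283
grip_force: 0.0
```

>>> {"api": "servo_tool", "payload": {
  "jaw": [0.32,0.32,0.32,0.32,0.32],
  "delta_pos": [
    [0.098,0.012,0],
    [0.098,0.012,0],
    [0.098,0.012,0],
    [0.098,0.012,0],
    [0.098,0.012,0]
  ],
  "rotation": [
    [0,0,0],
    [0,0,0],
    [0,0,0],
    [0,0,0],
    [0,0,0]
  ]
}}

```text
t: 32.13
tool_pos: [0.5236, -0.0064, 0.2203]
ee_rot: [-179.8, -0.1, 101.7]
wrist_force: [0.2, -0.0, -0.6]
grip_width: 0.028
grip_force: 0.0
```

>>> {"api": "servo_tool", "payload": {
  "jaw": [0.32,0.32,0.32,0.32,0.32],
  "delta_pos": [
    [0.098,0.012,0],
    [0.098,0.012,0],
    [0.098,0.012,0],
    [0.08,0.01,0],
    [0,0,0]
  ],
  "rotation": [
    [0,0,0],
    [0,0,0],
    [0,0,0],
    [0,0,0],
    [0,0,0]
  ]
}}

```text
t: 32.55
tool_pos: [0.514, 0.1084, 0.2203]
ee_rot: [-179.8, -0.1, 101.9]
wrist_force: [-0.0, -0.5, -0.2]
grip_width: 0.0282
grip_force: 0.0
```

>>> {"api": "servo_tool", "payload": {
  "jaw": [0.32,0.32],
  "delta_pos": [
    [0,0,0],
    [0,0,0]
  ],
  "rotation": [
    [0,0,0],
    [0,0,0]
  ]
}}

```text
t: 32.72
tool_pos: [0.5152, 0.1042, 0.2209]
ee_rot: [-179.9, 0.0, 101.7]
wrist_force: [-0.2, -0.2, 0.7]
grip_width: 0.0284
grip_force: 0.0
```

```bash
python3 - <<'E'
from go import *
st(); s=go(.513,.1105,.16,101.9); go(.513,.1105,.062,101.9,s)
p,d=imaging.grab_frame('top'); np.save('top15.npy',d); cv2.imwrite('pics/top15.png',p)
for q in ['teaspoon_a','pastry_brush']:
    for r in imaging.cut_out('top',q)[:4]:
        P=cloud('top',d,r['mask']); print(q,round(r['score'],2),np.round(r['extent']).tolist(),np.round(np.median(P,0),3))
E
```

```text
t 32.72 [0.5152 0.1042 0.2209] [-1.7989e+02  1.0000e-02  1.0172e+02] F [-0.2 -0.2  0.7] w 0.0284 0.0
turn rows 1 rot z each -0.001 | shift rows 3 each [0.0073, -0.001, 0.0676] total [0.022, -0.0029, 0.2029]
turn rows 1 rot z each -0.0 | shift rows 4 each [0.0, 0.0, 0.0817] total [0.0, 0.0, 0.3267]
teaspoon_a 0.69 [376.0, 267.0, 16.0, 45.0] [ 0.505 -0.203  0.006]
teaspoon_a 0.63 [348.0, 259.0, 13.0, 48.0] [ 0.537 -0.126  0.006]
pastry_brush 0.56 [390.0, 252.0, 20.0, 55.0] [ 0.537 -0.239  0.018]
pastry_brush 0.22 [466.0, 237.0, 68.0, 66.0] [ 0.517 -0.413  0.066]
```

>>> {"api": "servo_tool", "payload": {
  "jaw": [0.32,0.32,0.32,0.32,0.32],
  "delta_pos": [
    [0.022,-0.003,0.08],
    [0,0,0.1],
    [0,0,0.1],
    [0,0,0.08],
    [0,0,0.08]
  ],
  "rotation": [
    [0,0,0],
    [0,0,0],
    [0,0,0],
    [0,0,0],
    [0,0,0]
  ]
}}

```text
t: 33.28
tool_pos: [0.5135, 0.11, 0.0885]
ee_rot: [-180.0, 0.0, 101.6]
wrist_force: [-0.1, -0.2, -0.0]
grip_width: 0.0283
grip_force: 0.0
```

>>> {"api": "servo_tool", "payload": {
  "jaw": [0.32,0.32,0.32,0,0],
  "delta_pos": [
    [0,0,0.05],
    [0,0,0.04],
    [0,0,0],
    [0,0,0],
    [0,0,0]
  ],
  "rotation": [
    [0,0,0],
    [0,0,0],
    [0,0,0],
    [0,0,0],
    [0,0,0]
  ]
}}

```text
t: 33.7
tool_pos: [0.5143, 0.1105, 0.0634]
ee_rot: [179.9, 0.0, 101.6]
wrist_force: [0.1, -0.3, 0.1]
grip_width: 0.0184
grip_force: 0.0
```

>>> {"api": "servo_tool", "payload": {
  "jaw": [0,0,0],
  "delta_pos": [
    [0,0,0],
    [0,0,0],
    [0,0,0]
  ],
  "rotation": [
    [0,0,0],
    [0,0,0],
    [0,0,0]
  ],
  "squeeze": 25
}}

```text
t: 33.95
tool_pos: [0.5146, 0.1108, 0.0638]
ee_rot: [179.9, 0.0, 101.7]
wrist_force: [-0.4, -1.6, 3.6]
grip_width: 0.01
grip_force: 25.0
```

>>> {"api": "servo_tool", "payload": {
  "jaw": [0,0,0,0,0],
  "delta_pos": [
    [0,-0.02,0],
    [0,-0.04,0],
    [0,-0.05,0],
    [0,-0.05,0],
    [0,-0.05,0]
  ],
  "rotation": [
    [0,0,0],
    [0,0,0],
    [0,0,0],
    [0,0,0],
    [0,0,0]
  ]
}}

```text
t: 34.37
tool_pos: [0.4528, 0.098, 0.0637]
ee_rot: [179.8, 0.1, 101.7]
wrist_force: [2.4, -3.2, 5.5]
grip_width: 0.0108
grip_force: 25.0
```

>>> {"api": "servo_tool", "payload": {
  "jaw": [0,0,0,0,0],
  "delta_pos": [
    [0,-0.05,0],
    [0,-0.05,0],
    [0,-0.04,0],
    [0,-0.03,0],
    [0,0,0]
  ],
  "rotation": [
    [0,0,0],
    [0,0,0],
    [0,0,0],
    [0,0,0],
    [0,0,0]
  ]
}}

```text
t: 34.78
tool_pos: [0.4005, 0.0872, 0.0637]
ee_rot: [180.0, 0.1, 101.7]
wrist_force: [0.2, -4.1, 7.4]
grip_width: 0.0103
grip_force: 25.0
```

>>> {"api": "servo_tool", "payload": {
  "jaw": [0.3,0.3,0.3,0.3,0.3],
  "delta_pos": [
    [0,0,0],
    [0,0,0],
    [0,0,0],
    [0,0,0],
    [0,0,0]
  ],
  "rotation": [
    [0,0,0],
    [0,0,0],
    [0,0,0],
    [0,0,0],
    [0,0,0]
  ]
}}

```text
t: 35.2
tool_pos: [0.4018, 0.0881, 0.0627]
ee_rot: [-180.0, -0.0, 101.7]
wrist_force: [1.1, -0.3, 0.1]
grip_width: 0.0259
grip_force: 0.0
```

>>> {"api": "servo_tool", "payload": {
  "jaw": [0.3,0.3,0.3,0.3,0.3],
  "delta_pos": [
    [0,0,-0.05],
    [0,0,-0.1],
    [0,0,-0.12],
    [0,0,-0.12],
    [0,0,-0.1]
  ],
  "rotation": [
    [0,0,0],
    [0,0,0],
    [0,0,0],
    [0,0,0],
    [0,0,0]
  ]
}}

```text
t: 35.62
tool_pos: [0.4019, 0.0881, 0.2119]
ee_rot: [180.0, -0.0, 101.7]
wrist_force: [1.4, -0.5, -1.4]
grip_width: 0.0263
grip_force: 0.0
```

```bash
cat > flat.py <<'E'
from go import *
import sys
tag=sys.argv[1]; st()
p,d=imaging.grab_frame('top'); cv2.imwrite(f'pics/top{tag}.png',p); np.save(f'top{tag}.npy',d)
c=imaging.calibration('top'); K=np.array([[c['fx'],0,c['cx']],[0,c['fy'],c['cy']],[0,0,1]]); R=np.array(c['R']);t=np.array(c['t'])
def plane(uv,z):
    n=cv2.undistortPoints(np.asarray(uv,float).reshape(-1,1,2),K,np.array([c['k1'],0,0,0,0.])).reshape(-1,2)
    r=np.c_[n,np.ones(len(n))]@R; o=-R.T@t; return (o+r*((z-o[2])/r[:,2])[:,None])[:,:2]
for q,z in (('teaspoon_a',.006),('pastry_brush',.015)):
    for r in imaging.cut_out('top',q)[:4]:
        v,u=np.nonzero(r['mask']); P=plane(np.c_[u,v],z); 
        if len(P)<20: continue
        (cx,cy),(w,h),a=cv2.minAreaRect((P*1000).astype(np.float32)); m=P.mean(0); e,V=np.linalg.eigh(np.cov((P-m).T)); a=V[:,1]*np.sign(V[0,1]); s=(P-m)@a; wd=(P-m)@[-a[1],a[0]]
        mid=m+a*(s.min()+s.max())/2
        W=[(round(float(k),3),round(float(np.ptp(wd[abs(s-k)<.006])*1000)),round(float(np.mean(wd[abs(s-k)<.006])*1000),1)) for k in np.linspace(s.min()+.01,s.max()-.01,5)]
        print(q,round(r['score'],2),np.round(r['extent']).tolist(),'zmed',np.median(cloud('top',d,r['mask'])[:,2]).round(3),'mid',mid.round(4),'mean',m.round(4),'yaw',np.degrees(np.arctan2(a[1],a[0])).round(1),'len',np.ptp(s).round(3),'sections',W)
E
python3 flat.py 16; python3 - <<'E'
from h import *
d=np.load('top16.npy')
from fit import *
def unit(D): return [box(50.5+D,310.5+D,-110,110,0,112),box(35,50.5,-110,110,10,105),box(-5.5,5.5,-55,55,68.5,79.5)]
P=crop(cloud('top',d),(.3,-.03,.03),(.9,.27,.135)); 
for D in(105,110,115,120): x,e,f,l=fit(P,unit(D),(.40,.087,.2)); print(D,x.round(4),e,f)
E
python3 -c "
import cv2;p=cv2.imread('pics/top16.png')[130:310,190:430];cv2.imwrite('pics/c16.png',cv2.resize(p,None,fx=3,fy=3,interpolation=cv2.INTER_CUBIC))"
```

```text
t 35.62 [0.4019 0.0881 0.2119] [ 1.7997e+02 -1.0000e-02  1.0170e+02] F [ 1.4 -0.5 -1.4] w 0.0263 0.0
105 [3.999e-01 9.180e-02 1.874e-01 3.000e-04] 0.0016342364074264926 0.9252511095538426
110 [3.986e-01 9.000e-02 1.947e-01 3.000e-04] 0.001582000472001771 0.9257182901191311
115 [3.998e-01 9.410e-02 1.778e-01 3.000e-04] 0.001624279952268208 0.9302733006306938
120 [3.997e-01 9.120e-02 1.908e-01 3.000e-04] 0.001585592066871016 0.9359962625554777Traceback (most recent call last):
  File "flat.py", line 15, in <module>
    W=[(round(float(k),3),round(float(np.ptp(wd[abs(s-k)<.006])*1000)),round(float(np.mean(wd[abs(s-k)<.006])*1000),1)) for k in np.linspace(s.min()+.01,s.max()-.01,5)]
                                      ~~~~~~^^^^^^^^^^^^^^^^^^^
    return _methods._ptp(a, axis=axis, out=out, **kwargs)
           ~~~~~~~~~~~~~^^^^^^^^^^^^^^^^^^^^^^^^^^^^^^^^^
    umr_maximum(a, axis, None, out, keepdims),
    ~~~~~~~~~~~^^^^^^^^^^^^^^^^^^^^^^^^^^^^^^
ValueError: zero-size array to reduction operation maximum which has no identity
```

View pics/c16.png

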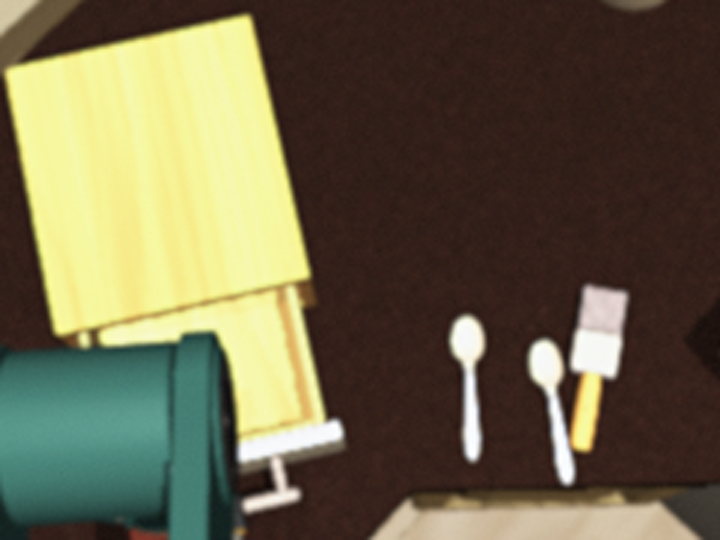

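```bash
sed -i 's/for k in np.linspace(s.min()+.01,s.max()-.01,5)\]/for k in np.linspace(s.min()+.01,s.max()-.01,7) if (abs(s-k)<.006).sum()>1]/' flat.py; python3 flat.py 17
```

```text
t 35.72 [0.4054 0.0883 0.2141] [1.7948e+02 7.0000e-02 1.0170e+02] F [ 0.5 -0.1 -0.8] w 0.0264 0.0
teaspoon_a 0.76 [347.0, 258.0, 12.0, 46.0] zmed 0.005 mid [ 0.5096 -0.1262] mean [ 0.52   -0.1261] yaw 0.4 len 0.129 sections [(-0.065, 11, 0.0), (-0.047, 11, 0.5), (-0.029, 6, -1.2), (0.026, 25, 0.4), (0.044, 22, -0.1)]
teaspoon_a 0.71 [376.0, 268.0, 15.0, 53.0] zmed 0.005 mid [ 0.4854 -0.203 ] mean [ 0.4952 -0.2015] yaw 8.6 len 0.13 sections [(-0.065, 14, 0.3), (-0.047, 13, -0.0), (-0.028, 8, -0.4), (-0.01, 7, -0.5), (0.008, 11, -0.4), (0.027, 28, -0.2), (0.045, 28, -0.1)]
pastry_brush 0.68 [392.0, 253.0, 21.0, 55.0] zmed 0.018 mid [ 0.5213 -0.2379] mean [ 0.5327 -0.2404] yaw -12.2 len 0.151 sections [(-0.077, 20, 0.1), (-0.055, 20, -0.0), (-0.034, 18, -0.5), (-0.012, 42, -0.1), (0.01, 45, 0.6), (0.032, 39, -0.4), (0.054, 40, -0.3)]
```

```bash
python3 - <<'E'
from go import *
s=go(.513,-.1262,.10,0.4); s=go(.513,-.1262,.004,0.4,s); 
E
```

```text
turn rows 17 rot z each 0.0331 | shift rows 9 each [0.0408, 0.0796, 0.0404] total [0.3673, 0.7164, 0.3637]
turn rows 1 rot z each -0.0 | shift rows 4 each [0.0, 0.0, 0.08] total [0.0, 0.0, 0.32]
```

>>> {"api": "servo_tool", "payload": {
  "jaw": [0.4,0.4,0.4,0.4,0.4],
  "delta_pos": [
    [0,0,0],
    [0,0,0],
    [0,0,0],
    [0,0,0],
    [0,0,0]
  ],
  "rotation": [
    [0,0,0.033],
    [0,0,0.033],
    [0,0,0.033],
    [0,0,0.033],
    [0,0,0.033]
  ]
}}

```text
t: 36.28
tool_pos: [0.4003, 0.0879, 0.2077]
ee_rot: [-179.8, 0.1, 71.7]
wrist_force: [0.0, 0.3, -0.4]
grip_width: 0.0352
grip_force: 0.0
```

>>> {"api": "servo_tool", "payload": {
  "jaw": [0.4,0.4,0.4,0.4,0.4],
  "delta_pos": [
    [0,0,0],
    [0,0,0],
    [0,0,0],
    [0,0,0],
    [0,0,0]
  ],
  "rotation": [
    [0,0,0.033],
    [0,0,0.033],
    [0,0,0.033],
    [0,0,0.033],
    [0,0,0.033]
  ]
}}

```text
t: 36.7
tool_pos: [0.4003, 0.0879, 0.2076]
ee_rot: [-179.8, 0.2, 42.0]
wrist_force: [0.4, -0.2, 0.0]
grip_width: 0.035
grip_force: 0.0
```

>>> {"api": "servo_tool", "payload": {
  "jaw": [0.4,0.4,0.4,0.4,0.4],
  "delta_pos": [
    [0,0,0],
    [0,0,0],
    [0,0,0],
    [0,0,0],
    [0,0,0]
  ],
  "rotation": [
    [0,0,0.033],
    [0,0,0.033],
    [0,0,0.033],
    [0,0,0.033],
    [0,0,0.033]
  ]
}}

```text
t: 37.12
tool_pos: [0.4003, 0.0879, 0.2076]
ee_rot: [-179.9, 0.3, 12.3]
wrist_force: [0.6, 0.6, 0.3]
grip_width: 0.0355
grip_force: 0.0
```

>>> {"api": "servo_tool", "payload": {
  "jaw": [0.4,0.4,0.4,0.4],
  "delta_pos": [
    [0,0,0],
    [0,0,0],
    [0,0,0],
    [0,0,0]
  ],
  "rotation": [
    [0,0,0.033],
    [0,0,0.033],
    [0,0,0],
    [0,0,0]
  ]
}}

```text
t: 37.45
tool_pos: [0.4008, 0.0879, 0.2083]
ee_rot: [-180.0, 0.2, 0.9]
wrist_force: [0.2, -0.7, -0.6]
grip_width: 0.0348
grip_force: 0.0
```

```bash
python3 - <<'E'
from go import *
st(); s=go(.513,-.1262,.10,0.4); s=go(.513,-.1262,.004,0.4,s); 
E
```

```text
t 37.45 [0.4008 0.0879 0.2083] [-180.      0.2     0.88] F [ 0.2 -0.7 -0.6] w 0.0348 0.0
turn rows 1 rot z each 0.0027 | shift rows 9 each [0.041, 0.0796, 0.0401] total [0.3692, 0.7162, 0.3608]
turn rows 1 rot z each -0.0 | shift rows 4 each [0.0, 0.0, 0.08] total [0.0, 0.0, 0.32]
```

>>> {"api": "servo_tool", "payload": {
  "jaw": [0.4,0.4,0.4,0.4,0.4],
  "delta_pos": [
    [0.041,0.08,0],
    [0.041,0.08,0],
    [0.041,0.08,0.05],
    [0.041,0.08,0.05],
    [0.041,0.08,0.05]
  ],
  "rotation": [
    [0,0,0],
    [0,0,0],
    [0,0,0],
    [0,0,0],
    [0,0,0]
  ]
}}

```text
t: 37.87
tool_pos: [0.4651, -0.0324, 0.1637]
ee_rot: [-180.0, 0.0, 0.9]
wrist_force: [0.7, 0.2, 0.3]
grip_width: 0.035
grip_force: 0.0
```

>>> {"api": "servo_tool", "payload": {
  "jaw": [0.4,0.4,0.4,0.4,0.4],
  "delta_pos": [
    [0.041,0.08,0.05],
    [0.041,0.08,0.05],
    [0.041,0.08,0.05],
    [0.041,0.076,0.05],
    [0,0,0]
  ],
  "rotation": [
    [0,0,0],
    [0,0,0],
    [0,0,0],
    [0,0,0],
    [0,0,0]
  ]
}}

```text
t: 38.28
tool_pos: [0.5164, -0.1289, 0.1016]
ee_rot: [180.0, 0.1, 0.8]
wrist_force: [0.2, 0.1, -1.0]
grip_width: 0.0348
grip_force: 0.0
```

>>> {"api": "servo_tool", "payload": {
  "jaw": [0.4,0.4,0.4,0.4,0.4],
  "delta_pos": [
    [0,0,0.06],
    [0,0,0.06],
    [0,0,0.06],
    [0,0,0.04],
    [0,0,0]
  ],
  "rotation": [
    [0,0,0],
    [0,0,0],
    [0,0,0],
    [0,0,0],
    [0,0,0]
  ]
}}

```text
t: 38.7
tool_pos: [0.5126, -0.1241, 0.0362]
ee_rot: [-179.9, 0.3, 0.9]
wrist_force: [0.3, 0.0, 0.5]
grip_width: 0.035
grip_force: 0.0
```

>>> {"api": "servo_tool", "payload": {
  "jaw": [0.4,0.4],
  "delta_pos": [
    [0,0,0],
    [0,0,0]
  ],
  "rotation": [
    [0,0,0],
    [0,0,0]
  ]
}}

```text
t: 38.87
tool_pos: [0.5154, -0.1252, 0.0392]
ee_rot: [-180.0, -0.0, 0.8]
wrist_force: [-0.7, -0.7, 0.6]
grip_width: 0.0349
grip_force: 0.0
```

```bash
python3 - <<'E'
from go import *
st(); s=go(.513,-.1262,.004,0.9)
E
```

```text
t 38.87 [ 0.5154 -0.1252  0.0392] [-1.7999e+02 -1.0000e-02  7.9000e-01] F [-0.7 -0.7  0.6] w 0.0349 0.0
turn rows 1 rot z each -0.0006 | shift rows 2 each [-0.004, 0.0016, 0.0586] total [-0.008, 0.0031, 0.1173]
```

>>> {"api": "servo_tool", "payload": {
  "jaw": [0.4,0.4,0.4,0.4,0.4],
  "delta_pos": [
    [0,0.003,0.04],
    [0,0,0.04],
    [0,0,0.025],
    [0,0,0.01],
    [0,0,0]
  ],
  "rotation": [
    [0,0,0],
    [0,0,0],
    [0,0,0],
    [0,0,0],
    [0,0,0]
  ]
}}

```text
t: 39.28
tool_pos: [0.5151, -0.1262, 0.0042]
ee_rot: [-180.0, 0.0, 0.7]
wrist_force: [-0.9, 0.1, 0.8]
grip_width: 0.0352
grip_force: 0.0
```

>>> {"api": "servo_tool", "payload": {
  "jaw": [0,0,0,0,0],
  "delta_pos": [
    [0,0,0],
    [0,0,0],
    [0,0,0],
    [0,0,0],
    [0,0,0]
  ],
  "rotation": [
    [0,0,0],
    [0,0,0],
    [0,0,0],
    [0,0,0],
    [0,0,0]
  ],
  "squeeze": 20
}}

```text
t: 39.7
tool_pos: [0.5158, -0.1265, 0.0048]
ee_rot: [180.0, -0.1, 0.7]
wrist_force: [0.1, 0.6, 4.1]
grip_width: 0.0209
grip_force: 19.9
```

>>> {"api": "servo_tool", "payload": {
  "jaw": [0,0,0,0,0],
  "delta_pos": [
    [0,0,0],
    [0,0,0],
    [0,0,-0.02],
    [0,0,-0.06],
    [0,0,-0.1]
  ],
  "rotation": [
    [0,0,0],
    [0,0,0],
    [0,0,0],
    [0,0,0],
    [0,0,0]
  ]
}}

```text
t: 40.12
tool_pos: [0.5128, -0.1255, 0.0567]
ee_rot: [-179.9, 0.3, 0.7]
wrist_force: [0.6, 0.9, 0.3]
grip_width: 0.0207
grip_force: 19.9
```

>>> {"api": "servo_tool", "payload": {
  "jaw": [0,0,0,0,0],
  "delta_pos": [
    [0,0,-0.1],
    [0,0,-0.1],
    [0,0,-0.08],
    [0,0,-0.04],
    [0,0,0]
  ],
  "rotation": [
    [0,0,0],
    [0,0,0],
    [0,0,0],
    [0,0,0],
    [0,0,0]
  ]
}}

```text
t: 40.53
tool_pos: [0.5171, -0.1271, 0.1575]
ee_rot: [179.9, -0.3, 0.7]
wrist_force: [1.0, -0.3, -0.4]
grip_width: 0.0205
grip_force: 19.9
```

```bash
python3 - <<'E'
from go import *
st(); s=go(.5345,.1157,.152,101.8)
E
```

```text
t 40.53 [ 0.5171 -0.1271  0.1575] [179.88  -0.3    0.71] F [ 1.  -0.3 -0.4] w 0.0205 19.9
turn rows 17 rot z each -0.033 | shift rows 9 each [0.0867, 0.0247, 0.002] total [0.7805, 0.2222, 0.0183]
```

>>> {"api": "servo_tool", "payload": {
  "jaw": [0,0,0,0,0],
  "delta_pos": [
    [0,0,0],
    [0,0,0],
    [0,0,0],
    [0,0,0],
    [0,0,0]
  ],
  "rotation": [
    [0,0,-0.033],
    [0,0,-0.033],
    [0,0,-0.033],
    [0,0,-0.033],
    [0,0,-0.033]
  ]
}}

```text
t: 40.95
tool_pos: [0.5142, -0.126, 0.1529]
ee_rot: [-179.9, 0.1, 30.7]
wrist_force: [-0.4, -0.5, 0.2]
grip_width: 0.0204
grip_force: 19.9
```

>>> {"api": "servo_tool", "payload": {
  "jaw": [0,0,0,0,0],
  "delta_pos": [
    [0,0,0],
    [0,0,0],
    [0,0,0],
    [0,0,0],
    [0,0,0]
  ],
  "rotation": [
    [0,0,-0.033],
    [0,0,-0.033],
    [0,0,-0.033],
    [0,0,-0.033],
    [0,0,-0.033]
  ]
}}

```text
t: 41.37
tool_pos: [0.5142, -0.126, 0.1529]
ee_rot: [-179.8, 0.0, 60.4]
wrist_force: [-0.3, -0.0, -0.0]
grip_width: 0.0207
grip_force: 19.9
```

>>> {"api": "servo_tool", "payload": {
  "jaw": [0,0,0,0,0],
  "delta_pos": [
    [0,0,0],
    [0,0,0],
    [0,0,0],
    [0,0,0],
    [0,0,0]
  ],
  "rotation": [
    [0,0,-0.033],
    [0,0,-0.033],
    [0,0,-0.033],
    [0,0,-0.033],
    [0,0,-0.033]
  ]
}}

```text
t: 41.78
tool_pos: [0.5142, -0.126, 0.1528]
ee_rot: [-179.9, -0.1, 90.1]
wrist_force: [0.1, -0.8, -0.3]
grip_width: 0.0206
grip_force: 19.9
```

>>> {"api": "servo_tool", "payload": {
  "jaw": [0,0,0,0,0],
  "delta_pos": [
    [0,0,0],
    [0,0,0],
    [0.08,0.02,0],
    [0.08,0.02,0],
    [0.08,0.02,0]
  ],
  "rotation": [
    [0,0,-0.033],
    [0,0,-0.033],
    [0,0,0],
    [0,0,0],
    [0,0,0]
  ]
}}

```text
t: 42.2
tool_pos: [0.5172, -0.0516, 0.1529]
ee_rot: [-179.9, -0.1, 101.6]
wrist_force: [0.1, 0.0, -0.9]
grip_width: 0.0204
grip_force: 19.9
```

>>> {"api": "servo_tool", "payload": {
  "jaw": [0,0,0,0,0],
  "delta_pos": [
    [0.08,0.02,0],
    [0.08,0.02,0],
    [0.08,0.02,0],
    [0.08,0.02,0],
    [0.08,0.02,0]
  ],
  "rotation": [
    [0,0,0],
    [0,0,0],
    [0,0,0],
    [0,0,0],
    [0,0,0]
  ]
}}

```text
t: 42.62
tool_pos: [0.5222, 0.0725, 0.1529]
ee_rot: [-179.9, -0.0, 101.7]
wrist_force: [0.8, 0.5, -0.3]
grip_width: 0.0206
grip_force: 19.9
```

>>> {"api": "servo_tool", "payload": {
  "jaw": [0,0,0,0,0],
  "delta_pos": [
    [0.08,0.02,0],
    [0.06,0.01,0],
    [0,0,0],
    [0,0,0],
    [0,0,0]
  ],
  "rotation": [
    [0,0,0],
    [0,0,0],
    [0,0,0],
    [0,0,0],
    [0,0,0]
  ]
}}

```text
t: 43.03
tool_pos: [0.523, 0.1137, 0.1535]
ee_rot: [-179.9, 0.0, 101.7]
wrist_force: [-0.7, 0.0, 0.1]
grip_width: 0.0208
grip_force: 19.9
```

```bash
python3 - <<'E'
from go import *
st(); s=go(.5247,.1137,.152,101.8);go(.5247,.1137,.042,101.8,s)
E
```

```text
t 43.03 [0.523  0.1137 0.1535] [-1.7990e+02  1.0000e-02  1.0171e+02] F [-0.7  0.   0.1] w 0.0208 19.9
turn rows 1 rot z each -0.0005 | shift rows 1 each [-0.001, 0.0055, 0.0049] total [-0.001, 0.0055, 0.0049]
turn rows 1 rot z each -0.0 | shift rows 4 each [0.0, 0.0, 0.0917] total [0.0, 0.0, 0.3667]
```

>>> {"api": "servo_tool", "payload": {
  "jaw": [0,0,0,0,0],
  "delta_pos": [
    [0,0,0.08],
    [0,0,0.1],
    [0,0,0.1],
    [0,0,0.06],
    [0,0,0.03]
  ],
  "rotation": [
    [0,0,0],
    [0,0,0],
    [0,0,0],
    [0,0,0],
    [0,0,0]
  ]
}}

```text
t: 43.45
tool_pos: [0.5217, 0.1127, 0.0406]
ee_rot: [-179.7, -0.0, 101.6]
wrist_force: [-0.9, -0.8, 0.4]
grip_width: 0.0204
grip_force: 19.9
```

>>> {"api": "servo_tool", "payload": {
  "jaw": [0,0.34,0.34,0.34,0.34],
  "delta_pos": [
    [0,0,0],
    [0,0,0],
    [0,0,0],
    [0,0,0],
    [0,0,0]
  ],
  "rotation": [
    [0,0,0],
    [0,0,0],
    [0,0,0],
    [0,0,0],
    [0,0,0]
  ]
}}

```text
t: 43.87
tool_pos: [0.5248, 0.1144, 0.0445]
ee_rot: [179.9, 0.0, 101.7]
wrist_force: [-0.5, 0.2, -0.5]
grip_width: 0.0299
grip_force: 0.0
```

>>> {"api": "servo_tool", "payload": {
  "jaw": [0.34,0.34,0.34,0.34,0.34],
  "delta_pos": [
    [0,0,-0.05],
    [0,0,-0.1],
    [0,0,-0.12],
    [0,0,-0.1],
    [0,0,0]
  ],
  "rotation": [
    [0,0,0],
    [0,0,0],
    [0,0,0],
    [0,0,0],
    [0,0,0]
  ]
}}

```text
t: 44.28
tool_pos: [0.5281, 0.1149, 0.1609]
ee_rot: [179.3, 0.1, 101.7]
wrist_force: [1.7, 0.5, -0.2]
grip_width: 0.0298
grip_force: 0.0
```

>>> {"api": "servo_tool", "payload": {
  "jaw": [0.34,0.34,0.34,0.34,0.34],
  "delta_pos": [
    [0,0,0],
    [0,0,0],
    [0,0,0],
    [0,0,0],
    [0,0,0]
  ],
  "rotation": [
    [0,0,0.033],
    [0,0,0.033],
    [0,0,0.033],
    [0,0,0.033],
    [0,0,0.033]
  ]
}}

```text
t: 44.7
tool_pos: [0.5236, 0.1144, 0.1545]
ee_rot: [180.0, -0.0, 71.7]
wrist_force: [-0.4, 0.7, 0.8]
grip_width: 0.0302
grip_force: 0.0
```

>>> {"api": "servo_tool", "payload": {
  "jaw": [0.34,0.34,0.34,0.34,0.34],
  "delta_pos": [
    [0,0,0],
    [0,0,0],
    [0,0,0],
    [0,0,0],
    [0,0,0]
  ],
  "rotation": [
    [0,0,0.033],
    [0,0,0.033],
    [0,0,0.033],
    [0,0,0.033],
    [0,0,0.033]
  ]
}}

```text
t: 45.12
tool_pos: [0.5236, 0.1144, 0.1544]
ee_rot: [180.0, -0.0, 42.0]
wrist_force: [-0.1, 0.3, -0.8]
grip_width: 0.03
grip_force: 0.0
```

>>> {"api": "servo_tool", "payload": {
  "jaw": [0.34,0.34,0.34,0.34,0.34],
  "delta_pos": [
    [0,0,0],
    [0,0,0],
    [0,0,0],
    [0,0,0],
    [0,0,0]
  ],
  "rotation": [
    [0,0,0.033],
    [0,0,0.033],
    [0,0,0.033],
    [0,0,0.033],
    [0,0,0.033]
  ]
}}

```text
t: 45.53
tool_pos: [0.5236, 0.1144, 0.1544]
ee_rot: [180.0, -0.0, 12.3]
wrist_force: [-0.7, 0.2, 0.3]
grip_width: 0.0299
grip_force: 0.0
```

```bash
python3 flat.py 18; python3 - <<'E'
from go import *
s=go(.490,-.202,.05,8.6)
E
```

```text
t 45.53 [0.5236 0.1144 0.1544] [ 1.800e+02 -3.000e-02  1.231e+01] F [-0.7  0.2  0.3] w 0.0299 0.0
teaspoon_a 0.77 [376.0, 269.0, 20.0, 52.0] zmed 0.005 mid [ 0.4843 -0.2032] mean [ 0.4962 -0.2015] yaw 8.1 len 0.132 sections [(-0.068, 12, 0.8), (-0.05, 12, -0.2), (-0.031, 10, -0.7), (-0.012, 8, -1.0), (0.007, 10, 0.2), (0.025, 29, 0.1), (0.044, 28, -0.3)]
teaspoon_a 0.43 [272.0, 251.0, 28.0, 5.0] zmed 0.029 mid [0.5311 0.082 ] mean [0.5315 0.0797] yaw -80.8 len 0.067 sections [(-0.026, 8, -0.0), (-0.018, 8, 0.5), (-0.01, 10, 0.1), (-0.002, 11, 0.1), (0.006, 12, 0.0), (0.013, 12, 0.3), (0.021, 10, 0.1)]
pastry_brush 0.89 [390.0, 254.0, 20.0, 58.0] zmed 0.018 mid [ 0.5214 -0.2386] mean [ 0.5333 -0.2411] yaw -11.9 len 0.151 sections [(-0.077, 19, 0.6), (-0.056, 18, -0.1), (-0.034, 18, 0.1), (-0.012, 42, 0.0), (0.01, 42, -0.2), (0.031, 39, 0.3), (0.053, 39, 0.3)]
turn rows 1 rot z each 0.023 | shift rows 12 each [-0.0224, 0.0855, 0.029] total [-0.2686, 1.026, 0.348]
```

>>> {"api": "servo_tool", "payload": {
  "jaw": [0.56,0.56,0.56,0.56,0.56],
  "delta_pos": [
    [0,0,0],
    [0,0,0],
    [0,0,0],
    [0,0,0],
    [0,0,0]
  ],
  "rotation": [
    [0,0,0.034],
    [0,0,0.034],
    [0,0,0.034],
    [0,0,0.033],
    [0,0,0]
  ]
}}

```text
t: 46.1
tool_pos: [0.5237, 0.1144, 0.1543]
ee_rot: [-180.0, -0.0, -11.7]
wrist_force: [-0.2, 0.2, 0.4]
grip_width: 0.0488
grip_force: 0.0
```

```bash
python3 - <<'E'
from go import *
st(); s=go(.5556,-.2459,.06,-12); s=go(.5556,-.2459,.005,-12,s)
E
```

```text
t 46.1 [0.5237 0.1144 0.1543] [-1.7999e+02 -1.0000e-02 -1.1740e+01] F [-0.2  0.2  0.4] w 0.0488 0.0
turn rows 1 rot z each 0.0015 | shift rows 13 each [0.0272, 0.0887, 0.0242] total [0.3538, 1.1525, 0.3145]
turn rows 1 rot z each 0.0 | shift rows 2 each [0.0, -0.0, 0.0917] total [0.0, -0.0, 0.1833]
```

>>> {"api": "servo_tool", "payload": {
  "jaw": [0.56,0.56,0.56,0.56,0.56],
  "delta_pos": [
    [0.027,0.09,0],
    [0.027,0.09,0],
    [0.027,0.09,0],
    [0.027,0.09,0],
    [0.027,0.09,0]
  ],
  "rotation": [
    [0,0,0],
    [0,0,0],
    [0,0,0],
    [0,0,0],
    [0,0,0]
  ]
}}

```text
t: 46.52
tool_pos: [0.536, -0.0273, 0.1544]
ee_rot: [-180.0, -0.0, -11.3]
wrist_force: [0.5, 0.2, 0.2]
grip_width: 0.0492
grip_force: 0.0
```

>>> {"api": "servo_tool", "payload": {
  "jaw": [0.56,0.56,0.56,0.56,0.56],
  "delta_pos": [
    [0.027,0.09,0.04],
    [0.027,0.09,0.06],
    [0.027,0.09,0.06],
    [0.027,0.09,0.06],
    [0.027,0.09,0.05]
  ],
  "rotation": [
    [0,0,0],
    [0,0,0],
    [0,0,0],
    [0,0,0],
    [0,0,0]
  ]
}}

```text
t: 46.93
tool_pos: [0.5479, -0.1677, 0.0722]
ee_rot: [-180.0, 0.0, -11.4]
wrist_force: [1.0, -0.1, -0.1]
grip_width: 0.0488
grip_force: 0.0
```

>>> {"api": "servo_tool", "payload": {
  "jaw": [0.56,0.56,0.56,0.56,0.56],
  "delta_pos": [
    [0.027,0.09,0.04],
    [0.027,0.09,0],
    [0.03,0.07,0],
    [0,0,0],
    [0,0,0]
  ],
  "rotation": [
    [0,0,0],
    [0,0,0],
    [0,0,0],
    [0,0,0],
    [0,0,0]
  ]
}}

```text
t: 47.35
tool_pos: [0.5579, -0.2462, 0.0611]
ee_rot: [-180.0, -0.0, -11.6]
wrist_force: [0.2, 0.2, -0.2]
grip_width: 0.0492
grip_force: 0.0
```

>>> {"api": "servo_tool", "payload": {
  "jaw": [0.56,0.56],
  "delta_pos": [
    [0,0,0],
    [0,0,0]
  ],
  "rotation": [
    [0,0,0],
    [0,0,0]
  ]
}}

```text
t: 47.52
tool_pos: [0.5572, -0.2436, 0.0612]
ee_rot: [-180.0, 0.1, -11.6]
wrist_force: [0.1, -0.8, 0.1]
grip_width: 0.0496
grip_force: 0.0
```

```bash
python3 - <<'E'
from go import *
st(); s=go(.5556,-.2459,.005,-12)
E
```

```text
t 47.52 [ 0.5572 -0.2436  0.0612] [-1.7996e+02  6.0000e-02 -1.1560e+01] F [ 0.1 -0.8  0.1] w 0.0496 0.0
turn rows 1 rot z each 0.0025 | shift rows 2 each [-0.0018, 0.0042, 0.0937] total [-0.0035, 0.0084, 0.1874]
```

>>> {"api": "servo_tool", "payload": {
  "jaw": [0.56,0.56,0.56,0.56,0.56],
  "delta_pos": [
    [-0.003,0.008,0.04],
    [0,0,0.06],
    [0,0,0.05],
    [0,0,0.025],
    [0,0,0.012]
  ],
  "rotation": [
    [0,0,0.002],
    [0,0,0],
    [0,0,0],
    [0,0,0],
    [0,0,0]
  ]
}}

```text
t: 47.93
tool_pos: [0.5551, -0.2458, 0.0034]
ee_rot: [-179.9, 0.2, -12.0]
wrist_force: [0.2, 0.4, 0.9]
grip_width: 0.0492
grip_force: 0.0
```

>>> {"api": "servo_tool", "payload": {
  "jaw": [0.56,0,0,0,0],
  "delta_pos": [
    [0,0,0],
    [0,0,0],
    [0,0,0],
    [0,0,0],
    [0,0,0]
  ],
  "rotation": [
    [0,0,0],
    [0,0,0],
    [0,0,0],
    [0,0,0],
    [0,0,0]
  ],
  "squeeze": 30
}}

```text
t: 48.35
tool_pos: [0.5568, -0.2475, 0.0058]
ee_rot: [180.0, -0.1, -12.1]
wrist_force: [-0.9, -0.0, -1.4]
grip_width: 0.0419
grip_force: 30.0
```

>>> {"api": "servo_tool", "payload": {
  "jaw": [0,0,0,0,0],
  "delta_pos": [
    [0,0,0],
    [0,0,0],
    [0,0,-0.02],
    [0,0,-0.06],
    [0,0,-0.1]
  ],
  "rotation": [
    [0,0,0],
    [0,0,0],
    [0,0,0],
    [0,0,0],
    [0,0,0]
  ]
}}

```text
t: 48.77
tool_pos: [0.554, -0.246, 0.0574]
ee_rot: [-179.9, 0.3, -12.1]
wrist_force: [0.9, -0.2, 0.2]
grip_width: 0.0419
grip_force: 30.0
```

>>> {"api": "servo_tool", "payload": {
  "jaw": [0,0,0,0,0],
  "delta_pos": [
    [0,0,-0.1],
    [0,0,-0.1],
    [0,0,-0.08],
    [0,0,-0.04],
    [0,0,0]
  ],
  "rotation": [
    [0,0,0],
    [0,0,0],
    [0,0,0],
    [0,0,0],
    [0,0,0]
  ]
}}

```text
t: 49.18
tool_pos: [0.5584, -0.2484, 0.1591]
ee_rot: [179.9, -0.4, -12.1]
wrist_force: [0.8, -0.9, -0.4]
grip_width: 0.0416
grip_force: 30.0
```

```bash
python3 - <<'E'
from go import *
st()
ux=np.array([.979,.204]);uy=np.array([-.204,.979]); H=np.array([.4018,.0881])
p=H+ux*(.1635-.060)+uy*.033; print(p)
s=go(p[0],p[1],.155,101.8)
p,d=imaging.grab_frame('scene'); np.save('scene19.npy',d); cv2.imwrite('pics/scene19.png',p)
for r in imaging.cut_out('scene','pastry_brush')[:2]:
    P=cloud('scene',d,r['mask']); print(r['score'],np.median(P,0),P.min(0),P.max(0))
E
```

```text
t 49.18 [ 0.5584 -0.2484  0.1591] [179.88  -0.37 -12.07] F [ 0.8 -0.9 -0.4] w 0.0416 30.0
[0.4963945 0.141521 ]
turn rows 19 rot z each -0.0333 | shift rows 14 each [0.0939, 0.0045, 0.001] total [1.3145, 0.0635, 0.0138]
0.62 [ 0.52438002 -0.23434014  0.17154604] [ 0.44796712 -0.40047025 -0.00194082] [ 0.8655727  -0.21357997  0.17700744]
```

>>> {"api": "servo_tool", "payload": {
  "jaw": [0,0,0,0,0],
  "delta_pos": [
    [0,0,0],
    [0,0,0],
    [0,0,0],
    [0,0,0],
    [0,0,0]
  ],
  "rotation": [
    [0,0,-0.033],
    [0,0,-0.033],
    [0,0,-0.033],
    [0,0,-0.033],
    [0,0,-0.033]
  ]
}}

```text
t: 49.7
tool_pos: [0.555, -0.2465, 0.153]
ee_rot: [-179.8, 0.1, 17.9]
wrist_force: [0.5, 0.8, -0.1]
grip_width: 0.0419
grip_force: 30.0
```

>>> {"api": "servo_tool", "payload": {
  "jaw": [0,0,0,0,0],
  "delta_pos": [
    [0,0,0],
    [0,0,0],
    [0,0,0],
    [0,0,0],
    [0,0,0]
  ],
  "rotation": [
    [0,0,-0.033],
    [0,0,-0.033],
    [0,0,-0.033],
    [0,0,-0.033],
    [0,0,-0.033]
  ]
}}

```text
t: 50.12
tool_pos: [0.555, -0.2465, 0.153]
ee_rot: [-179.8, 0.0, 47.6]
wrist_force: [0.8, -0.8, 0.0]
grip_width: 0.0416
grip_force: 30.0
```

>>> {"api": "servo_tool", "payload": {
  "jaw": [0,0,0,0,0],
  "delta_pos": [
    [0,0,0],
    [0,0,0],
    [0,0,0],
    [0,0,0],
    [0,0,0]
  ],
  "rotation": [
    [0,0,-0.033],
    [0,0,-0.033],
    [0,0,-0.033],
    [0,0,-0.033],
    [0,0,-0.033]
  ]
}}

```text
t: 50.53
tool_pos: [0.555, -0.2465, 0.153]
ee_rot: [-179.8, -0.1, 77.3]
wrist_force: [-0.3, 0.5, -0.1]
grip_width: 0.0416
grip_force: 30.0
```

>>> {"api": "servo_tool", "payload": {
  "jaw": [0,0,0,0,0],
  "delta_pos": [
    [0,0,0],
    [0,0,0],
    [0,0,0],
    [0,0,0],
    [0,0,0]
  ],
  "rotation": [
    [0,0,-0.034],
    [0,0,-0.034],
    [0,0,-0.034],
    [0,0,-0.035],
    [0,0,0]
  ]
}}

```text
t: 50.95
tool_pos: [0.555, -0.2465, 0.1531]
ee_rot: [-179.8, -0.2, 101.9]
wrist_force: [-0.2, -0.6, -1.0]
grip_width: 0.042
grip_force: 30.0
```

>>> {"api": "servo_tool", "payload": {
  "jaw": [0,0,0,0,0],
  "delta_pos": [
    [0.06,0.004,0],
    [0.095,0.005,0],
    [0.095,0.005,0],
    [0.095,0.005,0],
    [0.095,0.005,0]
  ],
  "rotation": [
    [0,0,0],
    [0,0,0],
    [0,0,0],
    [0,0,0],
    [0,0,0]
  ]
}}

```text
t: 51.37
tool_pos: [0.5351, -0.1142, 0.1542]
ee_rot: [-179.9, -0.1, 101.5]
wrist_force: [-0.4, -0.5, 0.2]
grip_width: 0.042
grip_force: 30.0
```

>>> {"api": "servo_tool", "payload": {
  "jaw": [0,0,0,0,0],
  "delta_pos": [
    [0.095,0.005,0],
    [0.095,0.005,0],
    [0.095,0.005,0],
    [0.095,0.005,0],
    [0.095,0.005,0]
  ],
  "rotation": [
    [0,0,0],
    [0,0,0],
    [0,0,0],
    [0,0,0],
    [0,0,0]
  ]
}}

```text
t: 51.78
tool_pos: [0.5133, 0.0268, 0.1544]
ee_rot: [-179.9, -0.1, 101.5]
wrist_force: [0.3, 0.1, 0.4]
grip_width: 0.0416
grip_force: 30.0
```

>>> {"api": "servo_tool", "payload": {
  "jaw": [0,0,0,0,0],
  "delta_pos": [
    [0.095,0.005,0],
    [0.095,0.005,0],
    [0.095,0.005,0],
    [0.06,0,0],
    [0,0,0]
  ],
  "rotation": [
    [0,0,0],
    [0,0,0],
    [0,0,0],
    [0,0,0],
    [0,0,0]
  ]
}}

```text
t: 52.2
tool_pos: [0.4961, 0.1303, 0.1544]
ee_rot: [-179.9, -0.1, 101.7]
wrist_force: [0.0, 0.0, -0.1]
grip_width: 0.0416
grip_force: 30.0
```

>>> {"api": "servo_tool", "payload": {
  "jaw": [0,0],
  "delta_pos": [
    [0,0,0],
    [0,0,0]
  ],
  "rotation": [
    [0,0,0],
    [0,0,0]
  ]
}}

```text
t: 52.37
tool_pos: [0.4979, 0.1266, 0.1548]
ee_rot: [-179.9, 0.0, 101.6]
wrist_force: [0.6, -0.8, -0.1]
grip_width: 0.0412
grip_force: 30.0
```

```bash
python3 - <<'E'
from go import *
st()
s=go(.4964,.1415,.155,101.8);s=go(.4964,.1415,.05,101.8,s)
E
```

```text
t 52.37 [0.4979 0.1266 0.1548] [-1.7995e+02  1.0000e-02  1.0164e+02] F [ 0.6 -0.8 -0.1] w 0.0412 30.0
turn rows 1 rot z each -0.0009 | shift rows 1 each [0.0498, 0.0052, -0.0007] total [0.0498, 0.0052, -0.0007]
turn rows 1 rot z each -0.0 | shift rows 4 each [0.0, 0.0, 0.0875] total [0.0, 0.0, 0.35]
```

>>> {"api": "servo_tool", "payload": {
  "jaw": [0,0,0,0,0],
  "delta_pos": [
    [0.025,0,0],
    [0.025,0,0],
    [0,0,0.06],
    [0,0,0.09],
    [0,0,0.09]
  ],
  "rotation": [
    [0,0,0],
    [0,0,0],
    [0,0,0],
    [0,0,0],
    [0,0,0]
  ]
}}

```text
t: 52.78
tool_pos: [0.4967, 0.1417, 0.0833]
ee_rot: [179.8, -0.0, 101.6]
wrist_force: [-0.9, 0.4, -0.2]
grip_width: 0.0417
grip_force: 30.0
```

>>> {"api": "servo_tool", "payload": {
  "jaw": [0,0,0,0,0],
  "delta_pos": [
    [0,0,0.07],
    [0,0,0.05],
    [0,0,0],
    [0,0,0],
    [0,0,0]
  ],
  "rotation": [
    [0,0,0],
    [0,0,0],
    [0,0,0],
    [0,0,0],
    [0,0,0]
  ]
}}

```text
t: 53.2
tool_pos: [0.4963, 0.1416, 0.0479]
ee_rot: [179.9, -0.0, 101.7]
wrist_force: [-0.2, 0.4, -0.7]
grip_width: 0.0416
grip_force: 30.0
```

>>> {"api": "servo_tool", "payload": {
  "jaw": [0.54,0.54,0.54,0.54,0.54],
  "delta_pos": [
    [0,0,0],
    [0,0,0],
    [0,0,0],
    [0,0,0],
    [0,0,0]
  ],
  "rotation": [
    [0,0,0],
    [0,0,0],
    [0,0,0],
    [0,0,0],
    [0,0,0]
  ]
}}

```text
t: 53.62
tool_pos: [0.4958, 0.1416, 0.0476]
ee_rot: [180.0, -0.0, 101.7]
wrist_force: [-0.6, -1.0, -0.2]
grip_width: 0.0477
grip_force: 0.0
```

>>> {"api": "servo_tool", "payload": {
  "jaw": [0.54,0.54,0.54,0.54,0.54],
  "delta_pos": [
    [0,0,-0.04],
    [0,0,-0.08],
    [0,0,-0.1],
    [0,0,-0.12],
    [0,0,0]
  ],
  "rotation": [
    [0,0,0],
    [0,0,0],
    [0,0,0],
    [0,0,0],
    [0,0,0]
  ]
}}

```text
t: 54.03
tool_pos: [0.4996, 0.1422, 0.1551]
ee_rot: [179.4, 0.0, 101.7]
wrist_force: [1.1, 0.5, 0.1]
grip_width: 0.0477
grip_force: 0.0
```

>>> {"api": "servo_tool", "payload": {
  "jaw": [0.4,0.4,0.4,0.4,0.4],
  "delta_pos": [
    [0,0,0],
    [0,0,0],
    [0,0,0],
    [0,0,0],
    [0,0,0]
  ],
  "rotation": [
    [0,0,0.033],
    [0,0,0.033],
    [0,0,0.033],
    [0,0,0.033],
    [0,0,0.033]
  ]
}}

```text
t: 54.45
tool_pos: [0.4954, 0.1415, 0.149]
ee_rot: [180.0, -0.0, 71.7]
wrist_force: [-0.3, 0.6, 0.1]
grip_width: 0.0349
grip_force: 0.0
```

>>> {"api": "servo_tool", "payload": {
  "jaw": [0.4,0.4,0.4,0.4,0.4],
  "delta_pos": [
    [0,0,0],
    [0,0,0],
    [0,0,0],
    [0,0,0],
    [0,0,0]
  ],
  "rotation": [
    [0,0,0.033],
    [0,0,0.033],
    [0,0,0.033],
    [0,0,0.033],
    [0,0,0.033]
  ]
}}

```text
t: 54.87
tool_pos: [0.4953, 0.1415, 0.1489]
ee_rot: [-180.0, 0.0, 42.0]
wrist_force: [0.8, 0.9, 0.9]
grip_width: 0.0355
grip_force: 0.0
```

>>> {"api": "servo_tool", "payload": {
  "jaw": [0.4,0.4,0.4,0.4,0.4],
  "delta_pos": [
    [0,0,0],
    [0,0,0],
    [0,0,0],
    [0,0,0],
    [0,0,0]
  ],
  "rotation": [
    [0,0,0.033],
    [0,0,0.033],
    [0,0,0.033],
    [0,0,0.033],
    [0,0,0.025]
  ]
}}

```text
t: 55.28
tool_pos: [0.4953, 0.1415, 0.1489]
ee_rot: [-180.0, 0.0, 13.7]
wrist_force: [0.2, -0.6, -0.2]
grip_width: 0.0352
grip_force: 0.0
```

```bash
python3 flat.py 20; python3 - <<'E'
from go import *
s=go(.484,-.203,.06,8.3)
E
```

```text
t 55.28 [0.4953 0.1415 0.1489] [-1.7999e+02  1.0000e-02  1.3730e+01] F [ 0.2 -0.6 -0.2] w 0.0352 0.0
teaspoon_a 0.55 [374.0, 269.0, 14.0, 51.0] zmed 0.006 mid [ 0.4853 -0.2029] mean [ 0.496  -0.2015] yaw 7.7 len 0.129 sections [(-0.065, 12, -0.2), (-0.047, 10, 0.3), (-0.029, 7, -0.4), (-0.011, 6, -0.3), (0.007, 6, -0.3), (0.026, 25, 0.7), (0.044, 26, 0.1)]
pastry_brush 0.81 [265.0, 266.0, 49.0, 17.0] zmed 0.045 mid [0.5015 0.0974] mean [0.5008 0.1   ] yaw -75.0 len 0.118 sections [(-0.046, 17, -0.3), (-0.03, 22, -3.1), (-0.014, 29, 0.6), (0.003, 18, 4.6), (0.019, 17, 1.0), (0.035, 18, 0.2), (0.052, 16, -2.8)]
turn rows 1 rot z each 0.0325 | shift rows 12 each [-0.0169, 0.0942, 0.0247] total [-0.2032, 1.1309, 0.2967]
```

>>> {"api": "servo_tool", "payload": {
  "jaw": [0.4,0.4,0.4,0.4,0.4],
  "delta_pos": [
    [0,0,0],
    [-0.016,0.095,0],
    [-0.017,0.095,0],
    [-0.017,0.095,0],
    [-0.017,0.095,0]
  ],
  "rotation": [
    [0,0,0.032],
    [0,0,0],
    [0,0,0],
    [0,0,0],
    [0,0,0]
  ]
}}

```text
t: 55.85
tool_pos: [0.4918, 0.0249, 0.1491]
ee_rot: [-180.0, -0.0, 8.5]
wrist_force: [-0.5, -0.2, -0.3]
grip_width: 0.0352
grip_force: 0.0
```

>>> {"api": "servo_tool", "payload": {
  "jaw": [0.4,0.4,0.4,0.4,0.4],
  "delta_pos": [
    [-0.017,0.095,0],
    [-0.017,0.095,0.05],
    [-0.017,0.095,0.06],
    [-0.017,0.095,0.06],
    [-0.017,0.095,0.06]
  ],
  "rotation": [
    [0,0,0],
    [0,0,0],
    [0,0,0],
    [0,0,0],
    [0,0,0]
  ]
}}

```text
t: 56.27
tool_pos: [0.4872, -0.1203, 0.0796]
ee_rot: [180.0, -0.1, 8.4]
wrist_force: [0.9, -0.2, -0.4]
grip_width: 0.0354
grip_force: 0.0
```

>>> {"api": "servo_tool", "payload": {
  "jaw": [0.4,0.4,0.4,0.4,0.4],
  "delta_pos": [
    [-0.017,0.095,0.06],
    [-0.017,0.095,0],
    [-0.017,0.08,0],
    [0,0,0],
    [0,0,0]
  ],
  "rotation": [
    [0,0,0],
    [0,0,0],
    [0,0,0],
    [0,0,0],
    [0,0,0]
  ]
}}

```text
t: 56.68
tool_pos: [0.4838, -0.2024, 0.0619]
ee_rot: [-180.0, -0.0, 8.2]
wrist_force: [-0.2, 1.1, 0.0]
grip_width: 0.0347
grip_force: 0.0
```

>>> {"api": "servo_tool", "payload": {
  "jaw": [0.4,0.4],
  "delta_pos": [
    [0,0,0],
    [0,0,0]
  ],
  "rotation": [
    [0,0,0],
    [0,0,0]
  ]
}}

```text
t: 56.85
tool_pos: [0.4835, -0.2001, 0.0622]
ee_rot: [-180.0, 0.0, 8.4]
wrist_force: [0.5, -0.0, -0.8]
grip_width: 0.0352
grip_force: 0.0
```

```bash
python3 - <<'E'
from go import *
st(); s=go(.484,-.203,.004,8.0)
E
```

```text
t 56.85 [ 0.4835 -0.2001  0.0622] [-1.7996e+02  2.0000e-02  8.3600e+00] F [ 0.5 -0.  -0.8] w 0.0352 0.0
turn rows 1 rot z each 0.002 | shift rows 2 each [0.0002, 0.0049, 0.0969] total [0.0004, 0.0099, 0.1938]
```

>>> {"api": "servo_tool", "payload": {
  "jaw": [0.4,0.4,0.4,0.4,0.4],
  "delta_pos": [
    [0,0.01,0.04],
    [0,0,0.06],
    [0,0,0.05],
    [0,0,0.03],
    [0,0,0.014]
  ],
  "rotation": [
    [0,0,0.002],
    [0,0,0],
    [0,0,0],
    [0,0,0],
    [0,0,0]
  ]
}}

```text
t: 57.27
tool_pos: [0.4835, -0.2027, 0.0029]
ee_rot: [-179.9, 0.1, 8.0]
wrist_force: [-0.1, -0.2, 0.0]
grip_width: 0.035
grip_force: 0.0
```

>>> {"api": "servo_tool", "payload": {
  "jaw": [0.4,0,0,0,0],
  "delta_pos": [
    [0,0,0],
    [0,0,0],
    [0,0,0],
    [0,0,0],
    [0,0,0]
  ],
  "rotation": [
    [0,0,0],
    [0,0,0],
    [0,0,0],
    [0,0,0],
    [0,0,0]
  ],
  "squeeze": 20
}}

```text
t: 57.68
tool_pos: [0.4848, -0.2044, 0.0047]
ee_rot: [180.0, -0.1, 7.9]
wrist_force: [0.7, 1.4, 2.2]
grip_width: 0.0191
grip_force: 19.9
```

>>> {"api": "servo_tool", "payload": {
  "jaw": [0,0,0,0,0],
  "delta_pos": [
    [0,0,0],
    [0,0,0],
    [0,0,0],
    [0,0,-0.02],
    [0,0,-0.06]
  ],
  "rotation": [
    [0,0,0],
    [0,0,0],
    [0,0,0],
    [0,0,0],
    [0,0,0]
  ]
}}

```text
t: 58.1
tool_pos: [0.4824, -0.2033, 0.0267]
ee_rot: [-179.8, 0.2, 7.9]
wrist_force: [-1.0, 0.5, -1.5]
grip_width: 0.0194
grip_force: 19.9
```

>>> {"api": "servo_tool", "payload": {
  "jaw": [0,0,0,0,0],
  "delta_pos": [
    [0,0,-0.1],
    [0,0,-0.1],
    [0,0,-0.1],
    [0,0,-0.08],
    [0,0,-0.04]
  ],
  "rotation": [
    [0,0,0],
    [0,0,0],
    [0,0,0],
    [0,0,0],
    [0,0,0]
  ]
}}

```text
t: 58.52
tool_pos: [0.4853, -0.205, 0.1574]
ee_rot: [179.8, -0.2, 7.9]
wrist_force: [0.4, -0.3, -0.4]
grip_width: 0.0195
grip_force: 19.9
```

>>> {"api": "servo_tool", "payload": {
  "jaw": [0,0,0,0,0],
  "delta_pos": [
    [0,0,0],
    [0,0,0],
    [0,0,0],
    [0,0,0],
    [0,0,0]
  ],
  "rotation": [
    [0,0,0],
    [0,0,-0.033],
    [0,0,-0.033],
    [0,0,-0.033],
    [0,0,-0.033]
  ]
}}

```text
t: 58.93
tool_pos: [0.4832, -0.2038, 0.1528]
ee_rot: [-179.9, 0.1, 32.0]
wrist_force: [-1.0, 0.4, -0.8]
grip_width: 0.0189
grip_force: 19.9
```

>>> {"api": "servo_tool", "payload": {
  "jaw": [0,0,0,0,0],
  "delta_pos": [
    [0,0,0],
    [0,0,0],
    [0,0,0],
    [0,0,0],
    [0,0,0]
  ],
  "rotation": [
    [0,0,-0.033],
    [0,0,-0.033],
    [0,0,-0.033],
    [0,0,-0.033],
    [0,0,-0.033]
  ]
}}

```text
t: 59.35
tool_pos: [0.4832, -0.2037, 0.1526]
ee_rot: [-179.9, -0.0, 61.7]
wrist_force: [0.2, 0.2, -0.6]
grip_width: 0.0196
grip_force: 19.9
```

>>> {"api": "servo_tool", "payload": {
  "jaw": [0,0,0,0,0],
  "delta_pos": [
    [0,0,0],
    [0,0,0],
    [0,0,0],
    [0,0,0],
    [0,0,0]
  ],
  "rotation": [
    [0,0,-0.033],
    [0,0,-0.033],
    [0,0,-0.033],
    [0,0,-0.033],
    [0,0,-0.033]
  ]
}}

```text
t: 59.77
tool_pos: [0.4831, -0.2037, 0.1526]
ee_rot: [-179.9, -0.1, 91.4]
wrist_force: [1.0, 1.0, -0.3]
grip_width: 0.0193
grip_force: 19.9
```

>>> {"api": "servo_tool", "payload": {
  "jaw": [0,0,0,0],
  "delta_pos": [
    [0,0,0],
    [0,0,0],
    [0,0,0],
    [0,0,0]
  ],
  "rotation": [
    [0,0,-0.033],
    [0,0,-0.033],
    [0,0,0],
    [0,0,0]
  ]
}}

```text
t: 60.1
tool_pos: [0.4834, -0.2039, 0.153]
ee_rot: [-179.9, -0.1, 102.8]
wrist_force: [0.8, 0.2, -0.3]
grip_width: 0.0193
grip_force: 19.9
```

```bash
python3 - <<'E'
from go import *
st(); s=go(.5276,.1143,.165,101.8); 
E
```

```text
t 60.1 [ 0.4834 -0.2039  0.153 ] [-1.7992e+02 -8.0000e-02  1.0277e+02] F [ 0.8  0.2 -0.3] w 0.0193 19.9
turn rows 1 rot z each 0.0054 | shift rows 11 each [0.0916, 0.0328, -0.0036] total [1.008, 0.361, -0.0401]
```

>>> {"api": "servo_tool", "payload": {
  "jaw": [0,0,0,0,0],
  "delta_pos": [
    [0,0,-0.02],
    [0.06,0.02,-0.02],
    [0.09,0.03,0],
    [0.09,0.03,0],
    [0.09,0.03,0]
  ],
  "rotation": [
    [0,0,0.005],
    [0,0,0],
    [0,0,0],
    [0,0,0],
    [0,0,0]
  ]
}}

```text
t: 60.52
tool_pos: [0.4959, -0.0997, 0.1664]
ee_rot: [180.0, 0.0, 101.8]
wrist_force: [0.5, 0.3, 0.4]
grip_width: 0.0191
grip_force: 19.9
```

>>> {"api": "servo_tool", "payload": {
  "jaw": [0,0,0,0,0],
  "delta_pos": [
    [0.09,0.035,0],
    [0.09,0.035,0],
    [0.09,0.035,0],
    [0.09,0.035,0],
    [0.09,0.035,0]
  ],
  "rotation": [
    [0,0,0],
    [0,0,0],
    [0,0,0],
    [0,0,0],
    [0,0,0]
  ]
}}

```text
t: 60.93
tool_pos: [0.519, 0.0439, 0.1663]
ee_rot: [180.0, -0.0, 101.9]
wrist_force: [1.3, 0.0, -1.3]
grip_width: 0.0194
grip_force: 19.9
```

>>> {"api": "servo_tool", "payload": {
  "jaw": [0,0,0,0,0],
  "delta_pos": [
    [0.09,0.035,0],
    [0.09,0.03,0],
    [0.05,0.01,0],
    [0,0,0],
    [0,0,0]
  ],
  "rotation": [
    [0,0,0],
    [0,0,0],
    [0,0,0],
    [0,0,0],
    [0,0,0]
  ]
}}

```text
t: 61.35
tool_pos: [0.5264, 0.1152, 0.1661]
ee_rot: [-180.0, 0.0, 102.1]
wrist_force: [0.5, -1.4, 0.5]
grip_width: 0.0195
grip_force: 19.9
```

```bash
python3 - <<'E'
from go import *
st(); s=go(.5276,.1143,.062,101.8); 
E
```

```text
t 61.35 [0.5264 0.1152 0.1661] [-1.7999e+02  1.0000e-02  1.0206e+02] F [ 0.5 -1.4  0.5] w 0.0195 19.9
turn rows 1 rot z each 0.0014 | shift rows 4 each [-0.0009, 0.0008, 0.0867] total [-0.0037, 0.0034, 0.3469]
```

Lower, release, lift, then go ahead of the handle to look.

>>> {"api": "servo_tool", "payload": {
  "jaw": [0,0,0,0,0],
  "delta_pos": [
    [0,0,0.07],
    [0,0,0.1],
    [0,0,0.09],
    [0,0,0.06],
    [0,0,0.025]
  ],
  "rotation": [
    [0,0,0],
    [0,0,0],
    [0,0,0],
    [0,0,0],
    [0,0,0]
  ]
}}

```text
t: 61.77
tool_pos: [0.5246, 0.1131, 0.0601]
ee_rot: [-179.7, -0.0, 101.9]
wrist_force: [-0.4, 0.6, 0.4]
grip_width: 0.0194
grip_force: 19.9
```

>>> {"api": "servo_tool", "payload": {
  "jaw": [0,0.34,0.34,0.34,0.34],
  "delta_pos": [
    [0,0,0],
    [0,0,0],
    [0,0,0],
    [0,0,0],
    [0,0,0]
  ],
  "rotation": [
    [0,0,0],
    [0,0,0],
    [0,0,0],
    [0,0,0],
    [0,0,0]
  ]
}}

```text
t: 62.18
tool_pos: [0.5275, 0.1147, 0.0637]
ee_rot: [179.9, 0.0, 102.0]
wrist_force: [0.0, -0.1, 0.1]
grip_width: 0.0302
grip_force: 0.0
```

>>> {"api": "servo_tool", "payload": {
  "jaw": [0.34,0.34,0.34,0.34,0.34],
  "delta_pos": [
    [0,0,-0.05],
    [0,0,-0.1],
    [0,0,-0.12],
    [0,0,-0.12],
    [0,0,-0.1]
  ],
  "rotation": [
    [0,0,0],
    [0,0,0],
    [0,0,0],
    [0,0,0],
    [0,0,0]
  ]
}}

```text
t: 62.6
tool_pos: [0.527, 0.1148, 0.2127]
ee_rot: [179.9, 0.0, 102.1]
wrist_force: [0.5, -0.4, -1.3]
grip_width: 0.0298
grip_force: 0.0
```

>>> {"api": "servo_tool", "payload": {
  "jaw": [0.34,0.34,0.34,0.34,0.34],
  "delta_pos": [
    [0,-0.08,0],
    [0,-0.1,0],
    [0,-0.1,0],
    [0,-0.08,0],
    [0,-0.04,0]
  ],
  "rotation": [
    [0,0,0],
    [0,0,0],
    [0,0,0],
    [0,0,0],
    [0,0,0]
  ]
}}

```text
t: 63.02
tool_pos: [0.4059, 0.0893, 0.2098]
ee_rot: [-179.9, -0.0, 102.1]
wrist_force: [-0.3, 0.1, -0.1]
grip_width: 0.0299
grip_force: 0.0
```

```bash
python3 flat.py 21; python3 - <<'E'
from h import *
from go import st
st()
d=np.load('top21.npy'); C=cloud('top',d); H=np.array([.4018,.0881]); q=C[:,:2]-H
X=q@[.979,.204]-.1635; Y=q@[-.204,.979]; m=(X>-.105)&(X<0)&(abs(Y)<.086)
print('max z in open drawer',np.percentile(C[m,2],[50,95,99,100]).round(3))
b=m&(C[:,2]>.032); print(b.sum(), [ (x,y) for x,y in zip(X[m&(C[:,2]>.075)].round(3),Y[m&(C[:,2]>.075)].round(3))][:10])
E
python3 -c "
import cv2;p=cv2.imread('pics/top21.png')[130:310,190:430];cv2.imwrite('pics/c21.png',cv2.resize(p,None,fx=3,fy=3,interpolation=cv2.INTER_CUBIC))"
```

```text
t 63.02 [0.4059 0.0893 0.2098] [-1.7994e+02 -1.0000e-02  1.0206e+02] F [-0.3  0.1 -0.1] w 0.0299 0.0
teaspoon_a 0.56 [277.0, 249.0, 14.0, 5.0] zmed 0.028 mid [0.5346 0.071 ] mean [0.5345 0.072 ] yaw -83.1 len 0.04 sections [(-0.009, 11, 0.2), (-0.006, 11, 0.5), (-0.002, 11, 0.5), (0.001, 10, 0.4), (0.004, 10, 0.4), (0.008, 10, -0.2), (0.011, 9, -0.6)]
t 63.17 [0.4098 0.0897 0.2102] [1.7987e+02 1.0000e-02 1.0204e+02] F [ 0.7 -0.8 -0.4] w 0.0302 0.0
max z in open drawer [0.023 0.043 0.046 0.048]
149 []
```

```bash
python3 - <<'E'
from go import *
p,d=imaging.grab_frame('scene'); cv2.imwrite('pics/scene22.png',p); C=cloud('scene',d); H=np.array([.4018+.002,.0881]); q=C[:,:2]-H
X=q@[.979,.204]-.1635; Y=q@[-.204,.979]
for lo,hi in((-.1,-.07),(-.07,-.04),(-.04,-.01)):
    m=(X>lo)&(X<hi)&(abs(Y)<.083)&(C[:,2]<.16); print(lo,m.sum(),np.percentile(C[m,2],[50,95,100]).round(3) if m.any() else '')
m=(X<0)&(X>-.1)&(abs(Y)<.083)&(C[:,2]<.16)&(C[:,2]>.075); print(np.c_[X[m],Y[m],C[m,2]].round(3)[:15].tolist())
st(); go(.4018,.0881,.064,101.8)
E
```

```text
-0.1 0 
-0.07 0 
-0.04 0 
[]
t 63.22 [0.4109 0.0898 0.2103] [1.7983e+02 1.0000e-02 1.0204e+02] F [-0.1  0.6  0.6] w 0.0298 0.0
turn rows 1 rot z each 0.0013 | shift rows 5 each [0.0001, -0.0062, 0.0975] total [0.0007, -0.0309, 0.4875]
```

View pics/c21.png

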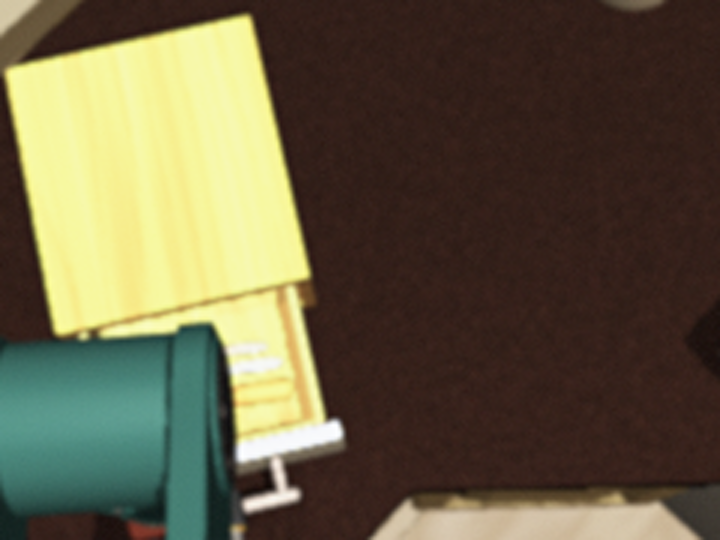

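>>> {"api": "servo_tool", "payload": {
  "jaw": [0.32,0.32,0.32,0.32,0.32],
  "delta_pos": [
    [0,-0.026,0.05],
    [0,0,0.1],
    [0,0,0.1],
    [0,0,0.1],
    [0,0,0.08]
  ],
  "rotation": [
    [0,0,0],
    [0,0,0],
    [0,0,0],
    [0,0,0],
    [0,0,0]
  ]
}}

```text
t: 63.63
tool_pos: [0.4036, 0.0882, 0.0788]
ee_rot: [179.9, 0.0, 102.0]
wrist_force: [0.2, 0.3, 0.2]
grip_width: 0.0282
grip_force: 0.0
```

>>> {"api": "servo_tool", "payload": {
  "jaw": [0.32,0.32,0.32,0,0],
  "delta_pos": [
    [0,0,0.04],
    [0,0,0.015],
    [0,0,0],
    [0,0,0],
    [0,0,0]
  ],
  "rotation": [
    [0,0,0],
    [0,0,0],
    [0,0,0],
    [0,0,0],
    [0,0,0]
  ]
}}

```text
t: 64.05
tool_pos: [0.4032, 0.0881, 0.0647]
ee_rot: [179.9, 0.0, 102.1]
wrist_force: [-0.4, -0.2, 0.4]
grip_width: 0.0183
grip_force: 0.0
```

>>> {"api": "servo_tool", "payload": {
  "jaw": [0,0,0,0,0],
  "delta_pos": [
    [0,0,0],
    [0,0,0],
    [0,0,0],
    [0,0,0],
    [0,0,0]
  ],
  "rotation": [
    [0,0,0],
    [0,0,0],
    [0,0,0],
    [0,0,0],
    [0,0,0]
  ]
}}

```text
t: 64.47
tool_pos: [0.4025, 0.088, 0.0648]
ee_rot: [179.9, 0.0, 102.0]
wrist_force: [-0.5, -0.0, 7.0]
grip_width: 0.0106
grip_force: 20.0
```

```bash
python3 - <<'E'
from go import *
st(); go(.5146,.1108,.064,101.8)
E
```

```text
t 64.47 [0.4025 0.088  0.0648] [1.7988e+02 2.0000e-02 1.0205e+02] F [-0.5 -0.   7. ] w 0.0106 20.0
turn rows 1 rot z each 0.0014 | shift rows 4 each [-0.0005, 0.0953, 0.0006] total [-0.0021, 0.3814, 0.0025]
```

>>> {"api": "servo_tool", "payload": {
  "jaw": [0,0,0,0,0],
  "delta_pos": [
    [0,0.02,0],
    [0,0.04,0],
    [0,0.05,0],
    [0,0.05,0],
    [0,0.05,0]
  ],
  "rotation": [
    [0,0,0],
    [0,0,0],
    [0,0,0],
    [0,0,0],
    [0,0,0]
  ]
}}

```text
t: 64.88
tool_pos: [0.4641, 0.1009, 0.0648]
ee_rot: [180.0, 0.0, 102.1]
wrist_force: [-0.3, -3.5, 6.5]
grip_width: 0.0104
grip_force: 20.0
```

>>> {"api": "servo_tool", "payload": {
  "jaw": [0,0,0,0,0],
  "delta_pos": [
    [0,0.05,0],
    [0,0.05,0],
    [0,0.03,0],
    [0,0.02,0],
    [0,0.01,0]
  ],
  "rotation": [
    [0,0,0],
    [0,0,0],
    [0,0,0],
    [0,0,0],
    [0,0,0]
  ]
}}

```text
t: 65.3
tool_pos: [0.5119, 0.1108, 0.0648]
ee_rot: [179.9, 0.1, 102.1]
wrist_force: [-1.0, -3.6, 7.8]
grip_width: 0.0102
grip_force: 20.0
```

>>> {"api": "servo_tool", "payload": {
  "jaw": [0,0,0,0],
  "delta_pos": [
    [0,0.005,0],
    [0,0.005,0],
    [0,0.005,0],
    [0,0,0]
  ],
  "rotation": [
    [0,0,0],
    [0,0,0],
    [0,0,0],
    [0,0,0]
  ]
}}

```text
t: 65.63
tool_pos: [0.5155, 0.1116, 0.0648]
ee_rot: [179.9, 0.1, 102.1]
wrist_force: [1.4, -3.8, 6.5]
grip_width: 0.0102
grip_force: 20.0
```

>>> {"api": "servo_tool", "payload": {
  "jaw": [0,0,0,0],
  "delta_pos": [
    [0,0.005,0],
    [0,0.005,0],
    [0,0,0],
    [0,0,0]
  ],
  "rotation": [
    [0,0,0],
    [0,0,0],
    [0,0,0],
    [0,0,0]
  ]
}}

```text
t: 65.97
tool_pos: [0.5183, 0.1122, 0.0648]
ee_rot: [179.9, 0.1, 102.1]
wrist_force: [1.5, -3.5, 6.1]
grip_width: 0.0103
grip_force: 20.0
```

Not yet at the stop; keep pushing in small steps.

>>> {"api": "servo_tool", "payload": {
  "jaw": [0,0,0,0],
  "delta_pos": [
    [0,0.005,0],
    [0,0.005,0],
    [0,0,0],
    [0,0,0]
  ],
  "rotation": [
    [0,0,0],
    [0,0,0],
    [0,0,0],
    [0,0,0]
  ]
}}

```text
t: 66.3
tool_pos: [0.5213, 0.1128, 0.0648]
ee_rot: [179.9, 0.1, 102.1]
wrist_force: [1.1, -4.3, 5.6]
grip_width: 0.0107
grip_force: 20.0
```

>>> {"api": "servo_tool", "payload": {
  "jaw": [0,0,0,0],
  "delta_pos": [
    [0,0.005,0],
    [0,0.005,0],
    [0,0,0],
    [0,0,0]
  ],
  "rotation": [
    [0,0,0],
    [0,0,0],
    [0,0,0],
    [0,0,0]
  ]
}}

```text
t: 66.63
tool_pos: [0.5233, 0.1132, 0.0648]
ee_rot: [180.0, 0.1, 102.1]
wrist_force: [-0.9, -4.7, 9.2]
grip_width: 0.0101
grip_force: 20.0
```

>>> {"api": "servo_tool", "payload": {
  "jaw": [0,0,0,0],
  "delta_pos": [
    [0,0.005,0],
    [0,0.005,0],
    [0,0,0],
    [0,0,0]
  ],
  "rotation": [
    [0,0,0],
    [0,0,0],
    [0,0,0],
    [0,0,0]
  ]
}}

```text
t: 66.97
tool_pos: [0.5234, 0.1133, 0.0647]
ee_rot: [-179.7, 0.1, 102.1]
wrist_force: [-7.7, -6.8, 15.8]
grip_width: 0.0103
grip_force: 20.0
```

>>> {"api": "servo_tool", "payload": {
  "jaw": [0,0,0,0],
  "delta_pos": [
    [0,0.005,0],
    [0,0.005,0],
    [0,0,0],
    [0,0,0]
  ],
  "rotation": [
    [0,0,0],
    [0,0,0],
    [0,0,0],
    [0,0,0]
  ]
}}

```text
t: 67.3
tool_pos: [0.5233, 0.1133, 0.0645]
ee_rot: [-179.4, 0.1, 102.1]
wrist_force: [-12.5, -8.4, 21.8]
grip_width: 0.0106
grip_force: 20.0
```

>>> {"api": "servo_tool", "payload": {
  "jaw": [0,0,0.32,0.32,0.32],
  "delta_pos": [
    [0,-0.008,0],
    [0,-0.008,0],
    [0,0,0],
    [0,0,0],
    [0,0,0]
  ],
  "rotation": [
    [0,0,0],
    [0,0,0],
    [0,0,0],
    [0,0,0],
    [0,0,0]
  ]
}}

```text
t: 67.72
tool_pos: [0.5244, 0.1144, 0.0639]
ee_rot: [-180.0, -0.0, 102.0]
wrist_force: [0.5, -0.5, 0.1]
grip_width: 0.0262
grip_force: 0.0
```

>>> {"api": "servo_tool", "payload": {
  "jaw": [0.32,0.32,0.32,0.32,0.32],
  "delta_pos": [
    [0,0,0],
    [0,0,-0.05],
    [0,0,-0.1],
    [0,0,-0.12],
    [0,0,-0.12]
  ],
  "rotation": [
    [0,0,0],
    [0,0,0],
    [0,0,0],
    [0,0,0],
    [0,0,0]
  ]
}}

```text
t: 68.13
tool_pos: [0.5236, 0.1143, 0.1815]
ee_rot: [-179.9, -0.0, 102.1]
wrist_force: [0.3, -0.4, -0.0]
grip_width: 0.0281
grip_force: 0.0
```

>>> {"api": "servo_tool", "payload": {
  "jaw": [0.32,0.32,0.32,0.32,0.32],
  "delta_pos": [
    [-0.1,0,0],
    [-0.1,0,0],
    [-0.1,0,0],
    [-0.1,0,0],
    [-0.1,0,0]
  ],
  "rotation": [
    [0,0,0],
    [0,0,0],
    [0,0,0],
    [0,0,0],
    [0,0,0]
  ]
}}

```text
t: 68.55
tool_pos: [0.556, -0.0335, 0.1809]
ee_rot: [180.0, -0.0, 102.1]
wrist_force: [-0.1, 0.9, -0.8]
grip_width: 0.0283
grip_force: 0.0
```

>>> {"api": "servo_tool", "payload": {
  "jaw": [0.32,0.32,0.32,0.32,0.32],
  "delta_pos": [
    [0,0,0],
    [0,0,0],
    [0,0,0],
    [0,0,0],
    [0,0,0]
  ],
  "rotation": [
    [0,0,0],
    [0,0,0],
    [0,0,0],
    [0,0,0],
    [0,0,0]
  ]
}}

```text
t: 68.97
tool_pos: [0.5554, -0.0313, 0.1808]
ee_rot: [-180.0, -0.0, 102.1]
wrist_force: [-0.3, 0.2, 0.4]
grip_width: 0.0281
grip_force: 0.0
```

```bash
sed -i 's/^h=cv2/h=cv2/' L.py; python3 L.py 30; python3 - <<'E'
from fit import *
p,d=imaging.grab_frame('top'); C=cloud('top',d); cv2.imwrite('pics/top30.png',p)
P=crop(C,(.42,-.02,.02),(.9,.27,.135))
def unit(D): return [box(50.5+D,310.5+D,-110,110,0,112),box(35,50.5,-110,110,10,105),box(-5.5,5.5,-55,55,68.5,79.5)]
for D in(0,3,6,9): x,e,f,l=fit(P,unit(D),(.52,.112,.2)); print(D,x.round(4),round(e,4),round(f,3))
for a,b in((0.4,0.9),):
    T=crop(C,(.40,-.32,.004),(.62,-.06,.05)); print('left on worktop pts',len(T), (T[:,2]>.008).sum())
E
```

```text
t 68.97 [ 0.5554 -0.0313  0.1808] [-1.7997e+02 -3.0000e-02  1.0212e+02] F [-0.3  0.2  0.4] w 0.0281 0.0
tcp stand [[-0.3482  0.2939  0.1808]]
1337
L fit [-0.071  -0.0012 -0.0003  0.0006] -0.0 0.001 0.82 slot x -0.0025 slot z 0.1556
blue 116 [-0.141  -0.0016  0.1178] [-0.148 -0.019  0.101] [-0.081  0.035  0.133]
yellow 71 [-0.0951 -0.0037  0.1214] [-0.102 -0.021  0.101] [-0.048  0.018  0.134]
red 73 [-0.0498 -0.0044  0.1253] [-0.056 -0.02   0.102] [-0.001  0.016  0.135]
0 [5.205e-01 1.102e-01 2.063e-01 3.000e-04] 0.0015 0.963
3 [5.203e-01 1.101e-01 2.065e-01 3.000e-04] 0.0015 0.963
6 [5.201e-01 1.101e-01 2.068e-01 3.000e-04] 0.0015 0.957
9 [5.201e-01 1.100e-01 2.071e-01 3.000e-04] 0.0015 0.948
left on worktop pts 333 3
```

```bash
python3 -c "
from bench import close_job; print(close_job())"
```

```text
the job is handed in; nothing more can be done
None
```

The job is handed in at about 69 s of the 208 s allowed, no verdict returned: all three measures measured as nested on the hook, both teaspoons and the brush went into the drawer, the drawer is pushed to its stop, and I did nothing near the jars.

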